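# Bench-test the overhauled bicycle freewheels

## Robot

A 6-joint arm with a two-finger parallel gripper is mounted at the origin on the work surface. World frame = base frame: x ahead of the robot, y to its left, z up, the work surface at z = 0. Lengths are in m, angles in degrees, forces in N, time in s.
With the tool pointing down it reaches from about 0.375 to 0.9 m from the base axis. Payload 3.1 kg.
Tool frame: the origin (TCP) lies on the centre line of the jaws, within the pads' length; the fingertips stand 25 mm ahead of it and the grasp point (between the pads) lies 6 mm ahead of it; z points along the fingers, y is the line along which they close (so a half turn about z gives the same grasp; the last joint's range is limited). The gripper opens to 87 mm and grips with 3 to 60 N. Pads are 19 mm wide; open, the fingers measure 117 mm over their backs; the gripper's body (75 mm by 190 mm) begins 51 mm behind the grasp point.
Start: joints at [52.798, 30.224, 82.088, -0, 67.689, -10.227], TCP at [0.283, 0.557, 0.248] pointing down, gripper open.
Joint ranges: [-176.69, 176.69], [-43.24, 126.21], [12.49, 139.97], [-82, 262], [0, 151.66], [-163.58, 163.58]. Speed limits (degrees/s): [159.86, 159.86, 180, 180, 180, 180].

## Interface

Orientations are given as a 3x3 rotation matrix whose columns are the frame's x, y, z axes.
In Python, from rig import * gives the robot as it stands.
- The arm moves only by the tool step_arm, never from a script. Its argument "steps" is a list of rows, each a list of 7 numbers: the shift along the tool's x, y, z normalised to -1 to 1, where 1 is 0.3 m, then the turn, a rotation vector about the tool's x, y, z normalised to -1 to 1, where 1 is 45 degrees, then the gripper's target within -1 to 1 (shut at 1, half-way at 0, fully open at -1). A call has 1 to 8 rows; each row is the pose to reach, as a shift and turn from the pose commanded when the call began, along the tool's axes at that moment; what a row does not reach only later rows make up. A row lasts 1/12 s, in which the tool goes at most 41.7 mm and 7.16 degrees, less where a joint would pass 70% of its speed; a pose out of reach is approached as far as the arm can. A call with a number of a shift or a turn outside -1 to 1 is refused whole. A call with a gripper value outside its range is refused whole. The fingers move at their own pace and stop on an object; the grip force is fixed at half the most. Time passes only in rows, so rows that repeat a pose let the fingers close. It gives the time, the measured TCP pose, the force, the opening and the grip force at its end, in the units of the state.
- read_state(): the state, without advancing time (a new reading comes with each control period).
- capture(name): name is "scene" or "top"; returns a dict with "image" (384x512x3 uint8, red, green, blue), "vertical_fov" (degrees; the focal length in pixels is half the picture's height over the tangent of half this angle, whatever the lens; pixels are square), "cx", "cy" (the principal point, pixels), "k1" (the pictures are not rectified: a ray, as slopes to the right and down, at radius r is drawn at 1 + k1 r^2 times it, then the intrinsics apply), "world_from_camera" (4x4, takes a point from camera to world coordinates). Camera axes: x right, y down, z forward; pixel columns grow to the right and rows downward; lengths in m; the calibration is good to about 2 mm. A picture is of the moment at which its call begins. There is no depth.
- hand_in(): hands the job in; it is judged then, once.
The state is a dict: "time_s": time; "joint_positions": joint angles; "qvel": joint speeds; "tau": joint torques, N m; "position": TCP position; "tcp_rot": TCP orientation; "force": force on the tool from outside, world axes, zero at the start; "moment": the same for the moment, N m; "opening": opening from 0.0 (shut) to 1.0 (fully open); "grasp_force": force on a finger pad.
Only numpy, scipy, OpenCV 4.12 (cv2) and the standard library are available. Lean on these libraries where they do the work, as an engineer would, in place of code of your own. Each camera call takes 0.05 s, during which the arm holds its last target. There are 200 camera calls.

## Task

Swing the cover clear of the test stand, then test every freewheel on the bench, smallest first and on up in size: set it square in the spindle's pocket, turn its toothed ring anticlockwise at least 60 degrees to see that it runs loose while the gauge stays home, then turn the ring clockwise so that it grips and draws the slide gauge out to the 30 mm mark, and hold it there a moment without ever pulling the gauge past 40 mm. Stand each tested freewheel upright in the green tray, and when all are done leave the stand empty with the gauge home and the cover swung back centrally over the spindle; do not disturb the spanner, tin or carton.

Things in the scene. Friction and masses are not known exactly. Their poses are not given: they have to be found in the camera images.
- stand: Grey test stand fixed to the bench: 170 mm (its x) by 250 mm, 30 mm high, origin on the underside below the spindle's axis. On it: the turntable with the pocket (point nest), the slide gauge on its +x side, the cover's hinge pillar 140 mm towards its +y.
- nest (a point): Centre of the floor of the spindle's pocket, 41 mm above the bench; z up, x and y along the pocket's sides, turning with the spindle. The pocket is a square of bright steel walls, 60 mm inside, 70 mm outside, walls 9 mm high above the floor, on a dark round turntable 92 mm across.
- spindle (a joint): Turn of the spindle from rest, rad, 0 to 1, clockwise from above. A spring resists (0.08 N m at rest, 0.38 N m at the gauge's 30 mm mark, 0.58 N m at the end) and turns it back when let go; a stop keeps it from turning anticlockwise past rest.
- gauge (a joint): How far the slide gauge is drawn out, m: 0 home, 0.050 the end; the spindle draws it, 50 mm per rad. A steel block (20 x 50 x 16 mm) on a scale with thin lines every 10 mm and, at the 30 mm mark, a thick line between two small dark posts, which the block's far (+x) edge meets.
- gauge_edge (a point): Middle of the gauge block's far (+x) edge, about 21 mm above the bench; 105 mm from the spindle's axis when home, 135 mm at the 30 mm mark.
- cover (a joint): Angle of the swing-over cover, rad: 0 exactly over the pocket, growing as it swings anticlockwise from above (away towards the stand's +x); range -0.2 to 1.9. It swings level; light friction (0.12 N m) holds it where it is left.
- cover_knob (a point): Middle of the cover's knob, 110 mm above the bench: an upright black cylinder 20 mm across, from 26 mm below to 19 mm above this point, in the centre of a black disc 90 mm across. It moves on a circle of 140 mm radius about point cover_hinge. Over the pocket, the disc's underside is 37 mm above the pocket floor.
- cover_hinge (a point): Point on the upright axis of the cover's hinge, at the height of the knob point; the hinge's top is 89 mm above the bench.
- tray: Green open tray for tested freewheels, fixed to the bench, 300 mm (its x) by 130 mm (its y), walls 35 mm high and 4 mm thick, floor 4 mm thick. Origin: centre of its underside.
- spanner: Bystander: open-ended spanner 180 mm long lying on the bench. Leave alone.
- grease_tin: Bystander: tin 70 mm across, 80 mm high. Leave alone.
- carton: Bystander: cardboard carton 100 x 140 x 60 mm. Leave alone.
- fw_small: The smallest freewheel (may be absent), steel, 0.4 to 0.65 kg, 80 mm tall, upright. Origin: centre of its underside, z up. From the bottom: square foot 56 x 56 x 10 mm (sides along its x and y; it fits the pocket any of four ways round with 2 mm play each side); neck 38 mm across; toothed ring 54 mm across, 24 to 42 mm up; round boss 26 mm across, 42 to 80 mm up, one piece with the foot.
- fw_small_ring (a joint): Turn of the smallest freewheel's ring relative to its hub (foot and boss), rad, about 0 at the start; grows without limit as it turns anticlockwise from above, which is loose (light ticking, under 0.05 N m). Clockwise it grips after at most 30 degrees of play (12 teeth) and carries the hub round.
- fw_mid: The middle freewheel (may be absent), steel, 0.4 to 0.65 kg, 80 mm tall, upright. Origin: centre of its underside, z up. From the bottom: square foot 56 x 56 x 10 mm (sides along its x and y; it fits the pocket any of four ways round with 2 mm play each side); neck 38 mm across; toothed ring 62 mm across, 24 to 42 mm up; round boss 26 mm across, 42 to 80 mm up, one piece with the foot.
- fw_mid_ring (a joint): Turn of the middle freewheel's ring relative to its hub (foot and boss), rad, about 0 at the start; grows without limit as it turns anticlockwise from above, which is loose (light ticking, under 0.05 N m). Clockwise it grips after at most 30 degrees of play (12 teeth) and carries the hub round.
- fw_big: The largest freewheel (may be absent), steel, 0.4 to 0.65 kg, 80 mm tall, upright. Origin: centre of its underside, z up. From the bottom: square foot 56 x 56 x 10 mm (sides along its x and y; it fits the pocket any of four ways round with 2 mm play each side); neck 38 mm across; toothed ring 70 mm across, 24 to 42 mm up; round boss 26 mm across, 42 to 80 mm up, one piece with the foot.
- fw_big_ring (a joint): Turn of the largest freewheel's ring relative to its hub (foot and boss), rad, about 0 at the start; grows without limit as it turns anticlockwise from above, which is loose (light ticking, under 0.05 N m). Clockwise it grips after at most 30 degrees of play (12 teeth) and carries the hub round.
Things that resemble listed ones, but are neither listed nor needed, are in the scene too. What is shaped like the fw_big but purple is not meant.

How it is judged:
By the outcome, as a careful person would: the job done as asked, in the order asked, and still so for the second after the job is handed in, with the robot touching nothing.
Of fw_small, fw_mid, fw_big only 2 to 3 are there at a start; the rules pass over those that are not, and their reading is None.
At some moment in a run one of fw_small, fw_mid, fw_big may be knocked a few centimetres aside while the robot is not near it.
It also fails if it takes over 210 s, if anything falls off the work surface, if the arm or the gripper's body presses on something with over 40 N, if the wrist force passes 120 N, or if a joint passes its speed limit or range.

## Working session

There is one attempt and no reset: what is moved stays moved. The work goes in short steps, Python scripts to look and compute and a tool call to move; the robot and the scene stay as the last step left them, time stands still between calls to the robot, and variables do not carry over. Pictures are saved under pics/ and viewed, at most 14 in all, crops included, and the job is handed in when it is done.

Besides the shell and the picture viewer there is one more tool, called as name(argument=value, ...), one argument or row to a line, values as JSON. step_arm: Moves the arm, as the interface text tells. Scaled input: -1 to 1 covers 0.3 m each way for a shift and 45 degrees each way for a turn. Its arguments: {"type":"object","properties":{"steps":{"type":"array"}},"required":["steps"]}

```bash
ls; mkdir -p pics; cat > h.py <<'E'
from rig import *
import numpy as np, cv2
def cam(n):
    c=capture(n); c['f']=c['image'].shape[0]/2/np.tan(np.radians(c['vertical_fov']/2)); return c
def ray(c,u,v):
    K=np.array([[c['f'],0,c['cx']],[0,c['f'],c['cy']],[0,0,1.]])
    d=np.array([(u-c['cx'])/c['f'],(v-c['cy'])/c['f']]); s=d.copy()
    for _ in range(20): s=d/(1+c['k1']*(s@s))
    T=np.array(c['world_from_camera']); return T[:3,3],T[:3,:3]@np.r_[s,1]
def onz(c,u,v,z):
    o,d=ray(c,u,v); return o+d*(z-o[2])/d[2]
def proj(c,p):
    T=np.array(c['world_from_camera']); q=T[:3,:3].T@(np.array(p)-T[:3,3]); s=q[:2]/q[2]
    s=s*(1+c['k1']*(s@s)); return s*c['f']+[c['cx'],c['cy']]
def save(c,n,box=None,k=1):
    im=c['image'][...,::-1]
    if box: im=im[box[1]:box[3],box[0]:box[2]]
    cv2.imwrite('pics/'+n,cv2.resize(im,None,fx=k,fy=k,interpolation=cv2.INTER_CUBIC))
E
python3 - <<'E'
from h import *
for n in('scene','top'):
    c=cam(n); save(c,n+'0.png',k=1.5); print(n,c['f'],c['cx'],c['cy'],c['k1'],np.round(c['world_from_camera'],3).tolist())
print(read_state())
E
```

```text
pics
scene 471.4081653067083 245.48814343129055 186.70576556407235 -0.07118140242056907 [[0.561, 0.518, -0.646, 1.384], [0.828, -0.331, 0.453, -0.651], [0.021, -0.788, -0.615, 0.898], [0.0, 0.0, 0.0, 1.0]]
top 413.75839371501473 250.16098960826903 194.74039648741072 0.036331954928392744 [[-0.013, -0.992, 0.125, 0.386], [-1.0, 0.014, 0.007, -0.058], [-0.009, -0.125, -0.992, 1.352], [0.0, 0.0, 0.0, 1.0]]
{'time_s': 0.1, 'joint_positions': array([ 5.27974646e+01,  3.02745012e+01,  8.21505864e+01, -3.16499719e-04,
        6.76905712e+01, -1.02264770e+01]), 'qvel': array([ 0.01378685, -0.23329274, -0.16282642, -0.17309654,  0.0194813 ,
       -0.04885903]), 'tau': array([-5.35189101e-04, -4.40990531e+01, -1.77148497e+01,  6.34428416e-02,
        5.34784596e-02, -7.11668599e-05]), 'position': array([0.28309061, 0.55650349, 0.24665166]), 'tcp_rot': array([[-8.91196889e-01,  4.53615063e-01, -1.21646017e-03],
       [ 4.53616556e-01,  8.91195503e-01, -1.61093201e-03],
       [ 3.53360805e-04, -1.98746407e-03, -9.99997963e-01]]), 'force': array([-0.07432452, -0.54022046,  0.61265101]), 'moment': array([-0.02268783, -0.02594156,  0.0071559 ]), 'grasp_force': 0.0, 'opening': 1.0000117534806128}
```

View pics/scene0.png

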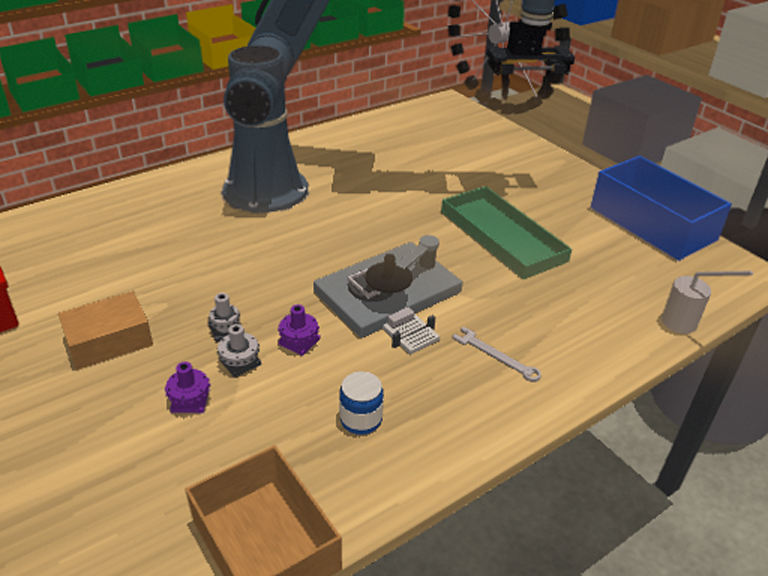

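View pics/top0.png

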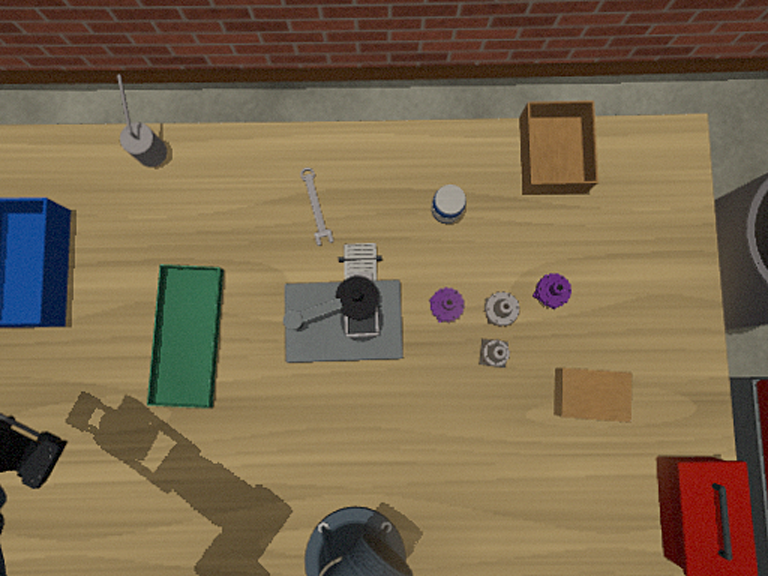

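The scene shows two steel freewheels (scene 1.5x pixels (222,315) and (238,350); top (495,352) and (502,308)). Two purple decoys are at top (447,305) and (553,290). The cover sits partly over the pocket (disc top (358,297)), and the hinge is at (295,318). A close crop to check the choice and the details:

```bash
python3 - <<'E'
from h import *
c=cam('top'); save(c,'c1.png',(180,150,400,280),3.6)
E
```

```text
(no output)
```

View pics/c1.png

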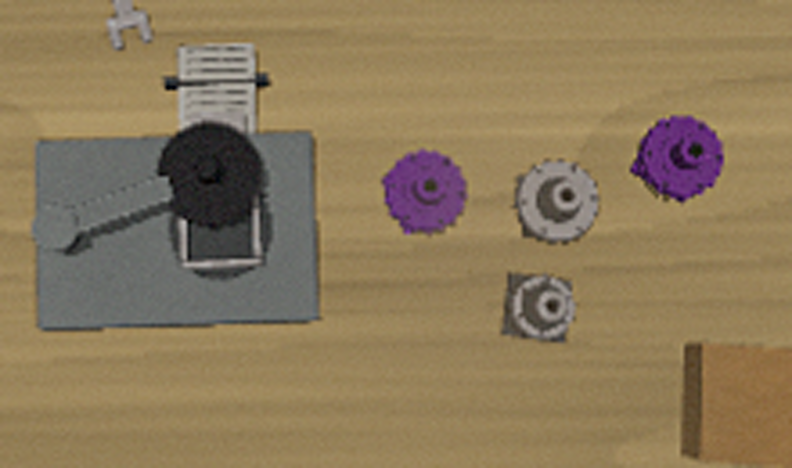

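The crop shows the two steel wheels at crop (551,304), with a small ring about 55 mm across, and at (568,196), with a ring about 73 mm across. By size that makes them fw_small and fw_big, with fw_mid absent. The purple ones at (425,190) and (690,155) are decoys. The pocket's near side shows at (220,262), the disc at (211,172) and the hinge at (55,225). Next I measure.

```bash
python3 - <<'E'
from h import *
c=cam('top'); im=c['image']; hsv=cv2.cvtColor(im,cv2.COLOR_RGB2HSV)
P=lambda x,y:(x/3.6+180-.36,y/3.6+150-.36)
for n,(x,y) in dict(standbr=(55,300),smallring=(530,300),bigring=(590,200),disc=(190,200),pocketfloor=(220,235),wall=(222,264),foot=(512,285)).items():
    u,v=map(int,P(x,y)); print(n,im[v,u],hsv[v,u])
# tray
m=cv2.inRange(hsv,(50,90,40),(85,255,255)); m[:, :90]=0
cs,_=cv2.findContours(m,0,1); k=max(cs,key=cv2.contourArea); r=cv2.minAreaRect(k); b=cv2.boxPoints(r)
print('tray',[onz(c,*p,.035)[:2].round(4).tolist() for p in b])
# stand corners
q=[onz(c,*P(*p),.03)[:2] for p in [(37,140),(313,131),(320,320),(38,328)]]
print('stand',np.round(q,4).tolist(),[np.linalg.norm(q[i]-q[i-1]).round(4) for i in range(4)])
print('disc',onz(c,*P(211,174),.084),'knob',onz(c,*P(209,166),.129),'hinge',onz(c,*P(57,224),.089))
for n,a,bb in (('small',(542,305),(551,304)),('big',(557,201),(566,196))): print(n,onz(c,*P(*a),.042)[:2],onz(c,*P(*bb),.08)[:2])
E
```

```text
standbr [108 109 108] [ 60   2 109]
smallring [76 70 57] [21 64 76]
bigring [145 137 131] [ 13  25 145]
disc [38 34 38] [150  27  38]
pocketfloor [63 63 62] [30  4 63]
wall [116 111 109] [  9  15 116]
foot [76 68 57] [17 64 76]
tray [[0.3242, 0.4318], [0.6239, 0.4146], [0.6092, 0.2762], [0.3099, 0.2974]]
stand [[0.5751, 0.1457], [0.5797, -0.1018], [0.4111, -0.105], [0.4075, 0.1439]] [np.float64(0.1676), np.float64(0.2476), np.float64(0.1686), np.float64(0.2489)]
disc [ 0.53578344 -0.0119676   0.084     ] knob [ 0.5371577  -0.01200815  0.129     ] hinge [0.49423169 0.11925733 0.089     ]
small [ 0.42152988 -0.29842022] [ 0.42125203 -0.29907264]
big [ 0.512506   -0.31503256] [ 0.51302728 -0.31540286]
```

step_arm(
  steps=[
    [-0.8,-0.64,0.067,0,0,1,-1],
    [-0.8,-0.64,0.067,0,0,1,-1],
    [-0.8,-0.64,0.067,0,0,1,-1],
    [-0.8,-0.64,0.067,0,0,1,-1],
    [-0.8,-0.64,0.067,0,0,1,-1],
    [-0.8,-0.64,0.067,0,0,1,-1],
    [-0.8,-0.64,0.067,0,0,1,-1],
    [-0.8,-0.64,0.067,0,0,1,-1],
  ],
)

```text
time_s: 0.87
position: [0.4116, 0.2731, 0.2271]
tcp_rot: [[-0.305, 0.952, 0.0], [0.952, 0.305, -0.002], [-0.002, -0.001, -1.0]]
force: [0.3, 1.8, 1.1]
opening: 0.999
grasp_force: 0.0
```

step_arm(
  steps=[
    [-1,0.108,0.09,0,0,0.395,-1],
    [-1,0.108,0.09,0,0,0.395,-1],
    [-1,0.108,0.09,0,0,0.395,-1],
    [-1,0.108,0.09,0,0,0.395,-1],
    [-1,0.108,0.09,0,0,0.395,-1],
    [-1,0.108,0.09,0,0,0.395,-1],
    [-1,0.108,0.09,0,0,0.395,-1],
    [-1,0.108,0.09,0,0,0.395,-1],
  ],
)

```text
time_s: 1.53
position: [0.5372, -0.0038, 0.2002]
tcp_rot: [[0.0, 1.0, 0.004], [1.0, -0.0, -0.003], [-0.003, 0.004, -1.0]]
force: [0.2, -0.2, 0.0]
opening: 1.001
grasp_force: 0.0
```

step_arm(
  steps=[
    [-0.027,0,0.14,0,0,0,-1],
    [-0.027,0,0.273,0,0,0,-1],
    [-0.027,0,0.273,0,0,0,-1],
    [-0.027,0,0.273,0,0,0,1],
    [-0.027,0,0.273,0,0,0,1],
    [-0.027,0,0.273,0,0,0,1],
    [-0.027,0,0.273,0,0,0,1],
    [-0.027,0,0.273,0,0,0,1],
  ],
)

```text
time_s: 2.2
position: [0.5348, -0.006, 0.1208]
tcp_rot: [[-0.005, 1.0, 0.004], [1.0, 0.005, -0.001], [-0.001, 0.004, -1.0]]
force: [-0.3, -0.5, 0.9]
opening: 0.707
grasp_force: 0.0
```

step_arm(
  steps=[
    [0,0,0,0,0,0,1],
    [0,0,0,0,0,0,1],
  ],
)

```text
time_s: 2.37
position: [0.5342, -0.0061, 0.1196]
tcp_rot: [[-0.005, 1.0, 0.002], [1.0, 0.005, -0.0], [-0.0, 0.002, -1.0]]
force: [0.2, 0.1, -0.1]
opening: 0.557
grasp_force: 0.0
```

step_arm(
  steps=[
    [-0.02,0.01,0.0,0,0,0,1],
    [-0.02,0.01,0,0,0,0,1],
    [-0.02,0.01,0,0,0,0,1],
    [-0.02,0.01,0,0,0,0,1],
    [-0.02,0.01,0,0,0,0,1],
    [-0.02,0.01,0,0,0,0,1],
  ],
)

```text
time_s: 2.87
position: [0.5366, -0.0123, 0.1184]
tcp_rot: [[-0.004, 1.0, -0.001], [1.0, 0.004, 0.0], [0.0, -0.001, -1.0]]
force: [0.3, -0.3, -0.0]
opening: 0.219
grasp_force: 30.0
```

step_arm(
  steps=[
    [0.032,0.075,0,0,0,0,1],
    [0.076,0.143,0,0,0,0,1],
    [0.131,0.202,0,0,0,0,1],
    [0.196,0.251,0,0,0,0,1],
    [0.269,0.288,0,0,0,0,1],
    [0.347,0.312,0,0,0,0,1],
    [0.411,0.321,0,0,0,0,1],
    [0.476,0.321,0,0,0,0,1],
  ],
)

```text
time_s: 3.53
position: [0.6281, 0.1312, 0.1183]
tcp_rot: [[-0.007, 1.0, -0.012], [1.0, 0.007, -0.002], [-0.002, -0.012, -1.0]]
force: [-13.4, -4.0, 11.2]
opening: 0.194
grasp_force: 29.0
```

step_arm(
  steps=[
    [0,0,0,0,0,0,1],
    [0,0,0,0,0,0,-1],
    [0,0,0,0,0,0,-1],
    [0,0,0,0,0,0,-1],
    [0,0,-0.1,0,0,0,-1],
    [0,0,-0.2,0,0,0,-1],
    [0,0,-0.3,0,0,0,-1],
    [0,0,-0.3,0,0,0,-1],
  ],
)

```text
time_s: 4.2
position: [0.6375, 0.1308, 0.2153]
tcp_rot: [[-0.004, 1.0, 0.015], [1.0, 0.004, 0.001], [0.001, 0.015, -1.0]]
force: [1.7, 1.6, 0.3]
opening: 0.634
grasp_force: 0.0
```

step_arm(
  steps=[
    [-0.95,-0.4,0,0,0,0,-1],
    [-0.95,-0.4,0,0,0,0,-1],
    [-0.95,-0.4,0,0,0,0,-1],
    [-0.95,-0.4,0,0,0,0,-1],
    [-0.95,-0.4,0,0,0,0,-1],
    [-0.95,-0.4,0,0,0,0,-1],
    [-0.95,-0.4,0,0,0,0,-1],
    [-0.95,-0.4,0,0,0,0,-1],
  ],
)

```text
time_s: 4.87
position: [0.5127, -0.1594, 0.2085]
tcp_rot: [[-0.001, 1.0, 0.001], [1.0, 0.001, -0.002], [-0.002, 0.001, -1.0]]
force: [-0.4, 0.1, -0.3]
opening: 0.996
grasp_force: 0.0
```

step_arm(
  steps=[
    [-0.48,-0.32,0,0,0,0,-1],
    [-0.48,-0.32,0,0,0,0,-1],
    [-0.48,-0.32,0,0,0,0,-1],
    [-0.48,-0.32,0,0,0,0,-1],
    [-0.48,-0.32,0,0,0,0,-1],
    [-0.48,-0.32,0,0,0,0,-1],
    [-0.48,-0.32,0,0,0,0,-1],
  ],
)

```text
time_s: 5.45
position: [0.4185, -0.2993, 0.2084]
tcp_rot: [[-0.002, 1.0, 0.001], [1.0, 0.002, 0.0], [0.0, 0.001, -1.0]]
force: [-0.2, -0.1, 0.2]
opening: 0.997
grasp_force: 0.0
```

```bash
python3 - <<'E'
from h import *
c=cam('top'); d=cam('scene')
a=c['image'][150:280,180:400]; b=d['image'][120:260,100:320]
cv2.imwrite('pics/c2.png',np.hstack([cv2.resize(a,(400,236),interpolation=2),cv2.resize(b,(371,236),interpolation=2)])[...,::-1])
save(c,'c2t.png',(180,150,280,250),6); s=read_state(); print(s['position'],s['joint_positions'])
E
```

```text
[ 0.41909812 -0.29783508  0.20837772] [-4.78855220e+01  2.48892789e+01  1.00248530e+02  3.92746359e-02
  5.48889695e+01 -4.82264902e+01]
```

View pics/c2.png

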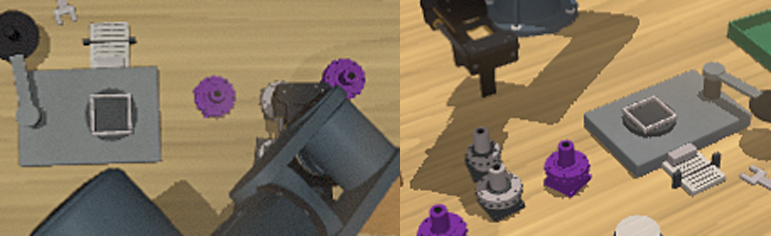

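View pics/c2t.png

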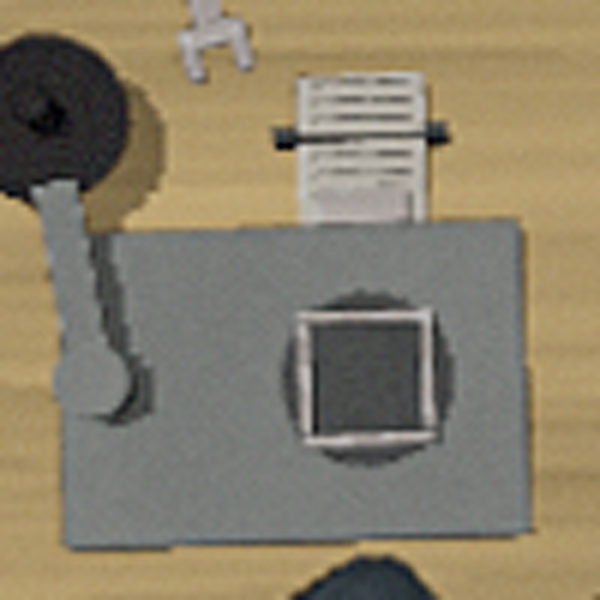

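The views show the cover clear at (45,110) and the pocket empty, with its centre near (369,377) in the 6x crop. The gauge is home, and both steel wheels are where they were in the scene view. Now the pocket pose and the small foot's yaw.

```bash
python3 - <<'E'
from h import *
c=cam('top'); im=c['image']
g=cv2.cvtColor(im,cv2.COLOR_RGB2GRAY)
sub=g[198:228,224:258]; k=8
b=cv2.resize(sub,None,fx=k,fy=k,interpolation=cv2.INTER_CUBIC)
m=(b>150).astype(np.uint8)
cs,h=cv2.findContours(m,cv2.RETR_CCOMP,1)
for i,x in enumerate(cs):
    if cv2.contourArea(x)>5000:
        bp=(cv2.boxPoints(cv2.minAreaRect(x))+.5)/k-.5+[224,198]
        w=np.array([onz(c,*p,.050)[:2] for p in bp]); print(h[0][i],'ctr',w.mean(0).round(4),[np.linalg.norm(w[j]-w[j-1]).round(4) for j in range(4)],[np.degrees(np.arctan2(*(w[j]-w[j-1])[::-1])).round(1)%90 for j in range(4)])
P=lambda x,y:(x/3.6+180-.36,y/3.6+150-.36)
q=[onz(c,*P(*p),.01)[:2] for p in [(508,272),(502,334),(565,342)]]
for i in(0,1): e=q[i+1]-q[i]; print(np.linalg.norm(e),np.degrees(np.arctan2(e[1],e[0]))%90)
P=lambda x,y:(x/6+180-.42,y/6+150-.42)
print('hinge',onz(c,*P(95,383),.089),'knob',onz(c,*P(45,103),.129))
q=[onz(c,*P(*p),.03)[:2] for p in [(520,222),(530,533),(68,548)]]
for i in(0,1): e=q[i+1]-q[i]; print('stand',np.linalg.norm(e),np.degrees(np.arctan2(e[1],e[0]))%90)
E
```

```text
0.055625103850217524 82.46458089273872
0.05621395033596084 82.1021333886817
hinge [0.48947404 0.11942302 0.089     ] knob [0.62715767 0.13930658 0.129     ]
stand 0.1663833780872862 0.786705839969386
stand 0.2446893615957926 1.0651020249917025
```

```bash
python3 - <<'E'
from h import *
c=cam('top'); g=cv2.cvtColor(c['image'],cv2.COLOR_RGB2GRAY)
k=8; b=cv2.resize(g[198:228,224:258],None,fx=k,fy=k,interpolation=cv2.INTER_CUBIC)
n,l,s,ct=cv2.connectedComponentsWithStats((b<100).astype(np.uint8)); i=l[120,136]; print(s[i])
cs,_=cv2.findContours((l==i).astype(np.uint8),0,1)
def rep(bp,z):
    w=np.array([onz(c,*p,z)[:2] for p in bp]); print('ctr',w.mean(0).round(4),[np.linalg.norm(w[j]-w[j-1]).round(4) for j in range(4)],[np.degrees(np.arctan2(*(w[j]-w[j-1])[::-1])).round(1)%90 for j in range(4)])
rep((cv2.boxPoints(cv2.minAreaRect(cs[0]))+.5)/k-.5+[224,198],.046)
rep([(x/6+180-.42,y/6+150-.42) for x,y in [(298,312),(432,310),(441,440),(304,445)]],.05)
E
```

```text
[   61    44   155   154 21533]
ctr [ 0.4944 -0.0176] [np.float64(0.06), np.float64(0.06), np.float64(0.06), np.float64(0.0597)] [np.float64(2.1), np.float64(1.7999999999999972), np.float64(1.8000000000000114), np.float64(1.7999999999999972)]
ctr [ 0.4941 -0.0191] [np.float64(0.0702), np.float64(0.0707), np.float64(0.0687), np.float64(0.0718)] [np.float64(2.2), np.float64(0.09999999999999432), np.float64(3.1999999999999886), np.float64(1.2999999999999972)]
```

step_arm(
  steps=[
    [-0.003,0.007,0.13,0,0,0,-1],
    [-0.003,0.007,0.26,0,0,0,-1],
    [-0.003,0.007,0.38,0,0,0,-1],
    [-0.003,0.007,0.43,0,0,0,-1],
    [-0.003,0.007,0.455,0,0,0,-1],
    [-0.003,0.007,0.455,0,0,0,1],
    [-0.003,0.007,0.455,0,0,0,1],
    [-0.003,0.007,0.455,0,0,0,1],
  ],
)

```text
time_s: 6.32
position: [0.4217, -0.3004, 0.0734]
tcp_rot: [[-0.005, 1.0, 0.002], [1.0, 0.005, -0.002], [-0.002, 0.002, -1.0]]
force: [0.0, -0.4, -0.7]
opening: 0.85
grasp_force: 0.0
```

step_arm(
  steps=[
    [0,0,0,0,0,0,1],
    [0,0,0,0,0,0,1],
    [0,0,0,0,0,0,1],
    [0,0,0,0,0,0,1],
    [0,0,0,0,0,0,1],
    [0,0,0,0,0,0,1],
    [0,0,0,0,0,0,1],
  ],
)

```text
time_s: 6.9
position: [0.4204, -0.2999, 0.0721]
tcp_rot: [[-0.004, 1.0, -0.0], [1.0, 0.004, 0.0], [0.0, -0.0, -1.0]]
force: [-3.7, -1.4, 4.0]
opening: 0.325
grasp_force: 1.9
```

step_arm(
  steps=[
    [0,0,0,0,0,0,1],
    [0,0,0,0,0,0,1],
    [0,0,0,0,0,0,1],
    [0,0,-0.08,0,0,0,1],
    [0,0,-0.2,0,0,0,1],
    [0,0,-0.33,0,0,0,1],
    [0,0,-0.35,0,0,0,1],
    [0,0,-0.35,0,0,0,1],
  ],
)

```text
time_s: 7.57
position: [0.4221, -0.3012, 0.1791]
tcp_rot: [[-0.004, 1.0, 0.005], [1.0, 0.004, -0.005], [-0.005, 0.005, -1.0]]
force: [0.5, 1.0, -4.3]
opening: 0.286
grasp_force: 30.0
```

step_arm(
  steps=[
    [0.1,0.03,0,0,0,-0.1,1],
    [0.22,0.06,0,0,0,-0.204,1],
    [0.35,0.09,0,0,0,-0.204,1],
    [0.48,0.13,0,0,0,-0.204,1],
    [0.61,0.16,0,0,0,-0.204,1],
    [0.74,0.2,0,0,0,-0.204,1],
    [0.85,0.23,0,0,0,-0.204,1],
    [0.93,0.247,0,0,0,-0.204,1],
  ],
)

```text
time_s: 8.23
position: [0.4923, -0.0171, 0.1745]
tcp_rot: [[-0.165, 0.986, -0.004], [0.986, 0.165, 0.002], [0.003, -0.004, -1.0]]
force: [0.4, -0.5, -4.6]
opening: 0.289
grasp_force: 30.0
```

step_arm(
  steps=[
    [0,0,0,0,0,0,1],
    [0,0,0,0,0,0,1],
    [0,0,0,0,0,0,1],
  ],
)

```text
time_s: 8.48
position: [0.4924, -0.0205, 0.1753]
tcp_rot: [[-0.164, 0.986, -0.003], [0.986, 0.164, 0.001], [0.001, -0.003, -1.0]]
force: [-0.2, -0.3, -4.8]
opening: 0.287
grasp_force: 30.0
```

```bash
python3 - <<'E'
from h import *
c=cam('top'); d=cam('scene')
a=c['image'][180:240,210:290]; b=d['image'][140:240,180:320]
cv2.imwrite('pics/c3.png',np.hstack([cv2.resize(a,(0,0),fx=5,fy=5,interpolation=2),cv2.resize(b,(400,300),interpolation=2)])[...,::-1])
np.save('d.npy',d['image']);print(proj(d,(.4943,-.0185,.041)),proj(d,(.4943,-.0185,.085)),proj(c,(.4943,-.0185,.041)),proj(c,(.4943,-.0185,.085)))
E
```

```text
[247.78824805 188.31299132] [248.1506758  176.32839644] [240.93645275 212.49285208] [240.49317303 211.31860794]
```

View pics/c3.png

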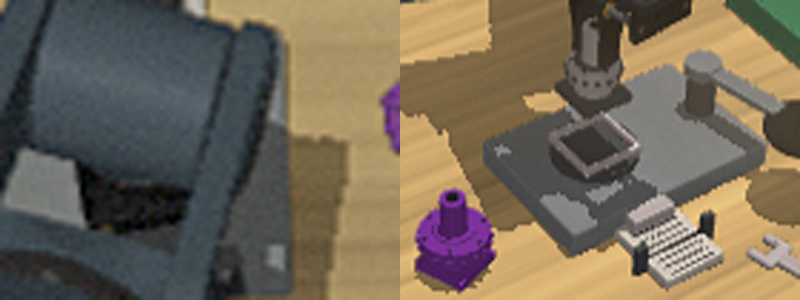

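The right half (scene) shows the small wheel hanging over the empty pocket, with foot corners near (553,92), (597,115) and (632,93). One closer crop gives the yaw and the offset.

```bash
python3 - <<'E'
from h import *
im=np.load('d.npy')[160:206,222:275]
cv2.imwrite('pics/c4.png',cv2.resize(im,None,fx=12,fy=12,interpolation=2)[...,::-1])
E
```

```text
(no output)
```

View pics/c4.png

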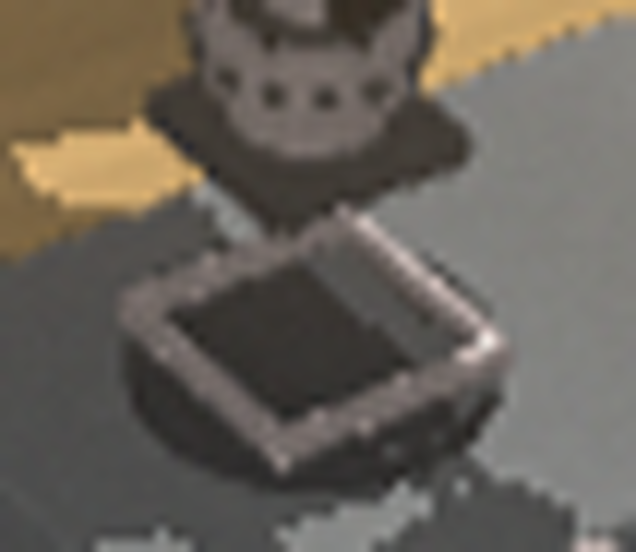

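The crop shows the foot's lower edge running (165,130), (285,228), (460,165). The pocket's outer rim runs (120,305), (283,468), (508,345), (345,207).

```bash
python3 - <<'E'
from h import *
c=cam('scene')
P=lambda x,y:(x/12+222-.46,y/12+160-.46)
def go(pts,z):
    q=[onz(c,*P(*p),z)[:2] for p in pts]; print(np.round(q,4).tolist())
    for i in range(len(q)-1): e=q[i+1]-q[i]; print(np.linalg.norm(e).round(4),(np.degrees(np.arctan2(e[1],e[0]))%90).round(1))
go([(155,122),(285,228),(465,160)],.1032)
go([(120,305),(283,468),(508,345),(345,207)],.05)
E
```

```text
[[0.4668, -0.0479], [0.5185, -0.0453], [0.5192, 0.0059]]
0.0518 2.9
0.0512 89.1
[[0.4647, -0.0564], [0.5383, -0.058], [0.5289, 0.0145], [0.4614, 0.0129]]
0.0736 88.7
0.0731 7.4
0.0675 1.4
```

step_arm(
  steps=[
    [0,0.01,0.08,0,0,0,1],
    [0,0.01,0.14,0,0,0,1],
    [0,0.01,0.164,0,0,0,1],
    [0,0.01,0.17,0,0,0,1],
    [0,0.01,0.177,0,0,0,1],
    [0,0.01,0.184,0,0,0,1],
    [0,0.01,0.191,0,0,0,1],
    [0,0.01,0.191,0,0,0,1],
  ],
)

```text
time_s: 9.3
position: [0.4971, -0.0208, 0.1219]
tcp_rot: [[-0.164, 0.986, 0.002], [0.986, 0.164, -0.001], [-0.002, 0.002, -1.0]]
force: [-2.7, -1.4, 6.5]
opening: 0.292
grasp_force: 30.0
```

step_arm(
  steps=[
    [0,-0.004,0,0,0,0,1],
    [0,-0.008,0,0,0,0,1],
    [0,-0.008,0,0,0,0,1],
    [0,-0.008,0,0,0,0,1],
  ],
)

```text
time_s: 9.63
position: [0.4966, -0.0208, 0.1218]
tcp_rot: [[-0.163, 0.987, 0.007], [0.987, 0.163, -0.001], [-0.002, 0.006, -1.0]]
force: [1.1, 2.0, 8.3]
opening: 0.289
grasp_force: 30.0
```

step_arm(
  steps=[
    [0,0,-0.027,0,0,0,1],
    [0,0,-0.027,0,0,0,1],
    [0,0,-0.027,0,0,0,1],
  ],
)

```text
time_s: 9.88
position: [0.4938, -0.0205, 0.128]
tcp_rot: [[-0.164, 0.986, -0.0], [0.986, 0.164, -0.0], [-0.0, -0.0, -1.0]]
force: [0.8, 0.0, -4.5]
opening: 0.291
grasp_force: 30.0
```

```bash
python3 - <<'E'
from h import *
d=cam('scene'); print(read_state()['position'],read_state()['force'])
im=d['image'][150:206,215:281]
cv2.imwrite('pics/c5.png',cv2.resize(im,None,fx=10,fy=10,interpolation=2)[...,::-1])
E
```

```text
[ 0.49354873 -0.02045606  0.1276852 ] [-0.67525163  0.08189335 -4.4431464 ]
```

View pics/c5.png

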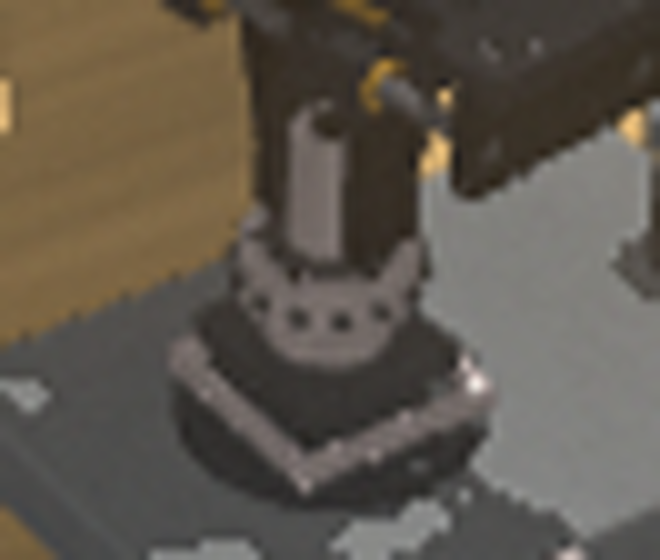

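The foot now hangs about 6 mm over the rim and centred to about 1 mm: foot corners (193,345) and (478,370), rim corners (172,350) and (490,395). The earlier try was 3 mm too far in +X, so I lower here.

step_arm(
  steps=[
    [-0.002,0,0.01,0,0,0,1],
    [-0.002,0,0.017,0,0,0,1],
    [-0.002,0,0.024,0,0,0,1],
    [-0.002,0,0.032,0,0,0,1],
    [-0.002,0,0.032,0,0,0,1],
    [-0.002,0,0.032,0,0,0,1],
  ],
)

```text
time_s: 10.43
position: [0.4939, -0.0193, 0.1198]
tcp_rot: [[-0.163, 0.987, -0.0], [0.987, 0.163, 0.003], [0.003, 0.0, -1.0]]
force: [-3.0, 7.3, 15.2]
opening: 0.293
grasp_force: 30.0
```

step_arm(
  steps=[
    [0.004,0,-0.003,0,0,0,1],
    [0.009,0,-0.003,0,0,0,1],
    [0.009,0,0,0,0,0,1],
    [0.009,0,0.003,0,0,0,1],
    [0.009,0,0.003,0,0,0,1],
  ],
)

```text
time_s: 10.85
position: [0.4937, -0.0173, 0.1184]
tcp_rot: [[-0.163, 0.987, 0.0], [0.987, 0.163, 0.002], [0.002, 0.001, -1.0]]
force: [-1.5, 5.7, 14.4]
opening: 0.291
grasp_force: 30.0
```

```bash
python3 -c "
from h import *
s=read_state();print(s['position'],s['force'],s['moment'],s['tcp_rot'][:,2])"
```

```text
[ 0.49373191 -0.01726702  0.11843086] [-1.53794749  5.69988675 14.38682607] [0.83003183 0.51394065 0.03799449] [ 2.76407316e-04  1.90520249e-03 -9.99998147e-01]
```

step_arm(
  steps=[
    [0.005,0,0,0,0,0,1],
    [0.007,0,0.005,0,0,0,1],
    [0.007,0,0.01,0,0,0,1],
    [0.007,0,0.015,0,0,0,1],
    [0.007,0,0.015,0,0,0,1],
  ],
)

```text
time_s: 11.27
position: [0.4938, -0.0144, 0.1153]
tcp_rot: [[-0.162, 0.987, 0.002], [0.987, 0.162, 0.003], [0.003, 0.002, -1.0]]
force: [-3.1, 10.0, 23.4]
opening: 0.287
grasp_force: 30.0
```

```bash
python3 -c "
from h import *
s=read_state();print(s['position'],s['force'],s['moment'],s['tcp_rot'][:,2])"
```

```text
[ 0.49379588 -0.0144448   0.11525061] [-3.12836121  9.96296903 23.43858666] [ 1.49935319  0.7403221  -0.00931582] [ 0.00162321  0.00293224 -0.99999438]
```

```bash
python3 - <<'E'
from h import *
d=cam('scene')
im=d['image'][150:206,215:281]
cv2.imwrite('pics/c6.png',cv2.resize(im,None,fx=10,fy=10,interpolation=2)[...,::-1])
E
```

View pics/c6.png

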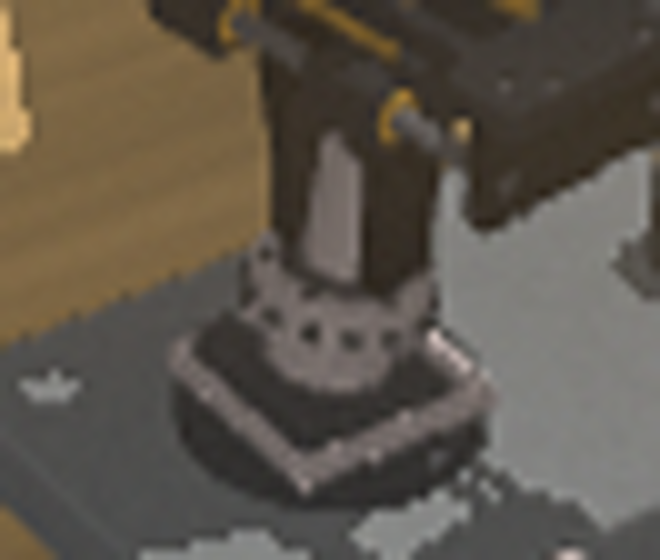

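step_arm(
  steps=[
    [0.0,0,-0.013,0,0,0,1],
    [0.007,0,-0.013,0,0,0,1],
    [0.009,0,-0.013,0,0,0,1],
    [0.009,0,-0.003,0,0,0,1],
    [0.009,0,0.0,0,0,0,1],
    [0.009,0,0.0,0,0,0,1],
  ],
)

```text
time_s: 11.82
position: [0.4929, -0.0133, 0.115]
tcp_rot: [[-0.163, 0.987, 0.0], [0.987, 0.163, 0.001], [0.001, 0.0, -1.0]]
force: [-4.7, 3.1, 23.9]
opening: 0.289
grasp_force: 30.1
```

```bash
python3 -c "
from h import *
s=read_state();print(s['position'],s['force'],s['moment'],s['tcp_rot'][:,2])"
```

```text
[ 0.49290476 -0.01334762  0.11495072] [-4.69864685  3.13807662 23.85009602] [ 0.47832204  1.05337574 -0.00920321] [ 1.41518952e-04  5.42021950e-04 -9.99999843e-01]
```

step_arm(
  steps=[
    [0,0,-0.008,0,0,0,1],
    [0,0,-0.008,0,0,0,-1],
    [0,0,-0.008,0,0,0,-1],
    [0,0,-0.008,0,0,0,-1],
    [0,0,-0.008,0,0,0,-1],
    [0,0,-0.15,0,0,0,-1],
    [0,0,-0.3,0,0,0,-1],
    [0,0,-0.3,0,0,0,-1],
  ],
)

```text
time_s: 12.48
position: [0.4967, -0.0146, 0.2075]
tcp_rot: [[-0.164, 0.986, 0.01], [0.986, 0.164, -0.003], [-0.004, 0.009, -1.0]]
force: [0.6, -0.4, -0.1]
opening: 0.734
grasp_force: 0.0
```

```bash
python3 - <<'E'
from h import *
d=cam('scene')
im=d['image'][150:206,215:281]; print(read_state()['position'])
cv2.imwrite('pics/c7.png',cv2.resize(im,None,fx=10,fy=10,interpolation=2)[...,::-1])
E
```

```text
[ 0.49603846 -0.0144599   0.20637717]
```

View pics/c7.png

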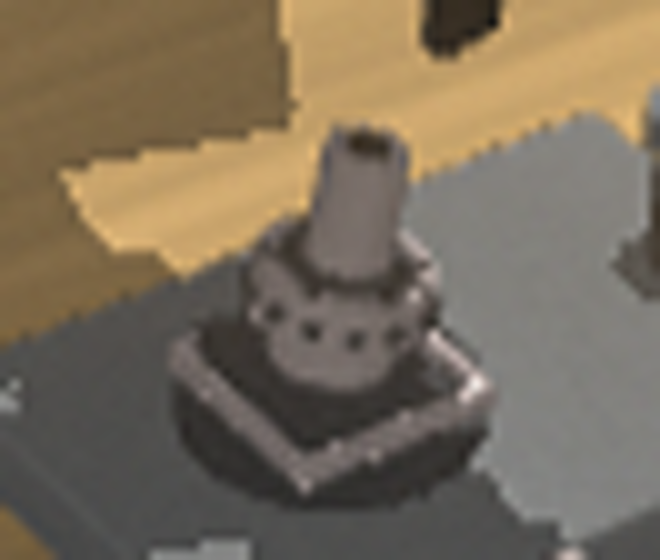

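The wheel leans to image right (boss top (368,138), base (345,265)), so its -Y edge sits on the rim. The pads closed along X and let it pivot. I regrip with the jaws closing along Y, which straightens and centres it.

step_arm(
  steps=[
    [0,0,0,0,0,-1,-1],
    [0,0,0,0,0,-1,-1],
    [0,0,0,0,0,-1,-1],
    [0,0,0,0,0,-1,-1],
    [0,0,0,0,0,-1,-1],
    [0,0,0,0,0,-1,-1],
    [0,0,0,0,0,-1,-1],
  ],
)

```text
time_s: 13.12
position: [0.4922, -0.0136, 0.2015]
tcp_rot: [[-0.816, 0.578, -0.002], [0.578, 0.816, 0.0], [0.002, -0.001, -1.0]]
force: [0.7, 0.2, 0.1]
opening: 1.001
grasp_force: 0.0
```

step_arm(
  steps=[
    [0,0,0,0,0,-0.79,-1],
    [0,0,0,0,0,-0.79,-1],
    [0,0,0,0,0,-0.79,-1],
    [0,0,0,0,0,-0.79,-1],
    [0,0,0,0,0,-0.79,-1],
    [0,0,0,0,0,-0.79,-1],
    [0,0,0,0,0,-0.79,-1],
    [0,0,0,0,0,-0.79,-1],
  ],
)

```text
time_s: 13.78
position: [0.4925, -0.0136, 0.2022]
tcp_rot: [[-1.0, 0.003, -0.001], [0.003, 1.0, 0.0], [0.001, 0.0, -1.0]]
force: [0.3, -0.3, 1.1]
opening: 1.004
grasp_force: 0.0
```

step_arm(
  steps=[
    [0,0,0.12,0,0,0,-1],
    [0,0,0.22,0,0,0,-1],
    [0,0,0.273,0,0,0,-1],
    [0,0,0.273,0,0,0,-1],
    [0,0,0.273,0,0,0,1],
    [0,0,0.273,0,0,0,1],
    [0,0,0.273,0,0,0,1],
    [0,0,0.273,0,0,0,1],
  ],
)

```text
time_s: 14.45
position: [0.4939, -0.0139, 0.1222]
tcp_rot: [[-1.0, 0.001, 0.003], [0.001, 1.0, -0.001], [-0.003, -0.001, -1.0]]
force: [-0.2, 0.6, 0.5]
opening: 0.781
grasp_force: 0.0
```

step_arm(
  steps=[
    [0,0,0,0,0,0,1],
    [0,0,0,0,0,0,1],
    [0,0,0,0,0,0,1],
    [0,0,0,0,0,0,1],
    [0,0,0,0,0,0,1],
    [0,0,0,0,0,0,1],
    [0,0,0,0,0,0,1],
  ],
)

```text
time_s: 15.03
position: [0.4929, -0.0137, 0.1213]
tcp_rot: [[-1.0, -0.0, 0.0], [-0.0, 1.0, -0.0], [-0.0, -0.0, -1.0]]
force: [-1.9, -0.6, 5.3]
opening: 0.313
grasp_force: 28.2
```

```bash
python3 -c "
from h import *
s=read_state();print(s['position'],s['force'],s['moment'],s['tcp_rot'][:,2],s['opening'],s['grasp_force'])"
```

```text
[ 0.49294585 -0.01373482  0.12129788] [-1.86172962 -0.64299167  5.25825265] [-0.23466379  0.19826192 -0.09077539] [ 8.56350829e-06 -3.51560065e-04 -9.99999938e-01] 0.3129503135334607 28.20591777563095
```

step_arm(
  steps=[
    [0,0,0,0,0,0,1],
    [0,0,0,0,0,0,1],
    [0,0,-0.03,0,0,0,1],
    [0,0,-0.045,0,0,0,1],
    [0,-0.018,-0.045,0,0,0,1],
    [0,-0.018,-0.045,0,0,0,1],
    [0,-0.018,-0.045,0,0,0,1],
  ],
)

```text
time_s: 15.62
position: [0.4926, -0.0192, 0.1341]
tcp_rot: [[-1.0, 0.001, -0.001], [0.001, 1.0, 0.0], [0.001, 0.0, -1.0]]
force: [0.3, -0.1, -5.0]
opening: 0.287
grasp_force: 29.8
```

```bash
python3 - <<'E'
from h import *
d=cam('scene'); s=read_state();print(s['position'],s['force'],s['moment'],s['opening'])
im=d['image'][150:206,215:281]
cv2.imwrite('pics/c8.png',cv2.resize(im,None,fx=10,fy=10,interpolation=2)[...,::-1])
E
```

```text
[ 0.49248684 -0.01907917  0.13398916] [-0.72874745  0.39982258 -3.86222009] [ 0.07578523 -0.00789289 -0.03590561] 0.29246275048510695
```

View pics/c8.png

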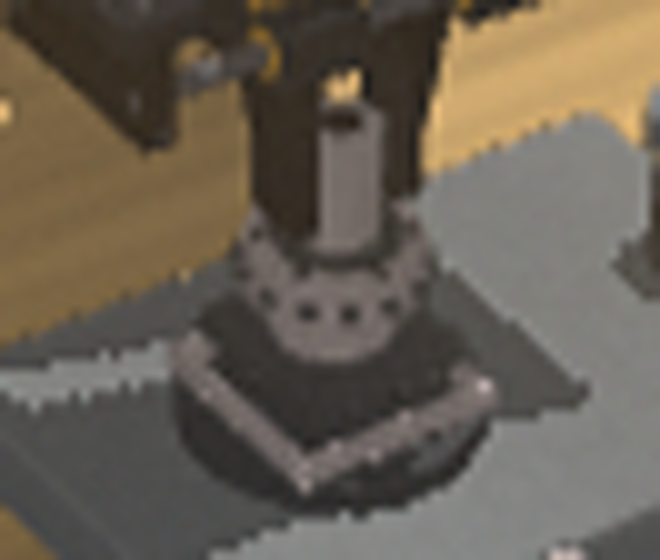

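Now upright and hanging centred (ring centre u≈337, pocket u≈331). Lowering gently.

step_arm(
  steps=[
    [0,-0.001,0.015,0,0,0,1],
    [0,-0.001,0.03,0,0,0,1],
    [0,-0.001,0.037,0,0,0,1],
    [0,-0.001,0.044,0,0,0,1],
    [0,-0.001,0.05,0,0,0,1],
    [0,-0.001,0.053,0,0,0,1],
    [0,-0.001,0.053,0,0,0,1],
  ],
)

```text
time_s: 16.25
position: [0.4931, -0.0195, 0.1191]
tcp_rot: [[-1.0, 0.0, 0.0], [0.0, 1.0, -0.0], [-0.0, -0.0, -1.0]]
force: [-1.6, -0.7, 1.4]
opening: 0.291
grasp_force: 29.7
```

```bash
python3 -c "
from h import *
s=read_state();print(s['position'],s['force'],s['moment'],s['tcp_rot'][:,2],s['opening'],s['grasp_force'])"
```

```text
[ 0.49308819 -0.019465    0.11909899] [-1.59599166 -0.74724915  1.40846111] [0.0513957  0.20463907 0.00742036] [ 2.9118704e-04 -1.2328083e-04 -9.9999995e-01] 0.2905726921593449 29.721100648166612
```

step_arm(
  steps=[
    [0,0,0.006,0,0,0,1],
    [0,0,0.012,0,0,0,1],
    [0,0,0.012,0,0,0,1],
  ],
)

```text
time_s: 16.5
position: [0.4932, -0.0206, 0.1181]
tcp_rot: [[-1.0, -0.001, 0.002], [-0.001, 1.0, -0.003], [-0.002, -0.003, -1.0]]
force: [-6.9, -4.1, 23.1]
opening: 0.291
grasp_force: 30.0
```

```bash
python3 - <<'E'
from h import *
s=read_state();print(s['position'],s['force'],s['moment'],s['tcp_rot'][:,2],s['opening'],s['grasp_force'])
d=cam('scene'); g=d['image']
# ring / boss lower reference: bright ring front-bottom edge column profile at ring centre
x=int(215+33.7); print(g[176:200,x-1:x+2].mean((1,2)).round().astype(int))
for z in (.041,.046,.05): print(z,proj(d,(.4935+.027*.82,-.0195-.027*.57,z+.024)))
E
```

```text
[ 0.49323737 -0.02060479  0.11805234] [-6.94567953 -4.12903262 23.10471506] [-0.67934568  1.19726416 -0.03169059] [ 0.00165309 -0.00277253 -0.99999479] 0.2912133627179946 30.00091351568699
[110 110 112 101  63  62  99 113 112  93  88 105 111 114  77  53  51  51
  96 111 106  83  60  49]
0.041 [247.46813433 187.5079692 ]
0.046 [247.5089662  186.13211047]
0.05 [247.54176414 185.02690169]
```

step_arm(
  steps=[
    [0,0,-0.01,0,0,0,1],
    [0,0,-0.01,0,0,0,-1],
    [0,0,-0.01,0,0,0,-1],
    [0,0,-0.01,0,0,0,-1],
    [0,0,-0.01,0,0,0,-1],
    [0,0,-0.05,0,0,0,-1],
    [0,0,-0.05,0,0,0,-1],
    [0,0,-0.05,0,0,0,-1],
  ],
)

```text
time_s: 17.22
position: [0.4935, -0.0195, 0.13]
tcp_rot: [[-1.0, 0.0, 0.001], [0.0, 1.0, -0.0], [-0.001, -0.0, -1.0]]
force: [1.2, 0.5, 0.4]
opening: 0.74
grasp_force: 0.0
```

```bash
cat > lean.py <<'E'
from h import *
# boss lean and gauge from scene view
def look(name,box=(215,150,281,206),k=10):
    d=cam('scene'); save(d,name,box,k); return d
E
python3 - <<'E'
from lean import *
d=look('c9.png'); s=read_state(); print(s['position'],s['joint_positions'],s['force'])
g=d['image'].astype(int); hsv=cv2.cvtColor(d['image'],cv2.COLOR_RGB2HSV)
# boss: low-saturation bright pixels
m=((hsv[...,1]<45)&(hsv[...,2]>75))
for v in range(158,188,2):
    xs=np.where(m[v,230:268])[0]+230; print(v,xs.min() if len(xs) else None,xs.max() if len(xs) else None,len(xs))
E
```

```text
[ 0.4930963  -0.01936392  0.12973297] [-1.52487093e+01  3.10913978e+01  1.06940305e+02  2.08430897e-03
  4.19518356e+01 -1.05237437e+02] [-0.0339071   0.3363637  -1.07778716]
158 None None 0
160 233 233 1
162 None None 0
164 266 267 2
166 245 267 9
168 245 267 17
170 245 267 23
172 245 267 23
174 242 267 26
176 236 267 24
178 231 267 32
180 230 267 27
182 230 267 34
184 230 267 30
186 230 267 26
```

View pics/c9.png

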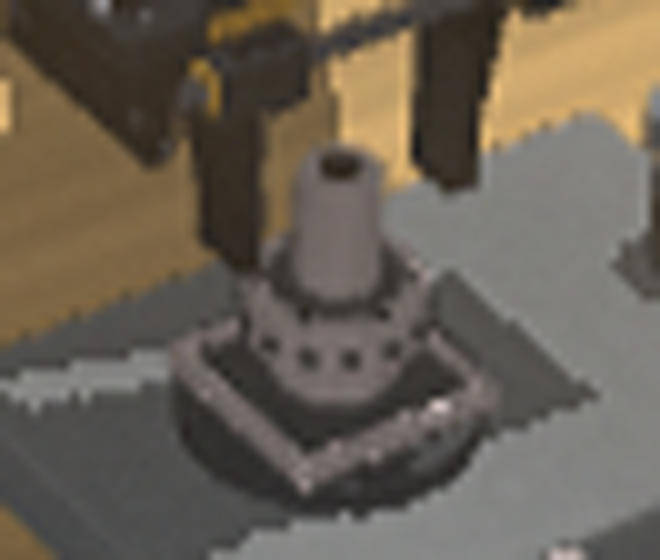

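The wheel sits upright and square inside the pocket (boss top (340,165) straight above the ring at (335,380)). Next, turn to yaw 90 and take the ring.

step_arm(
  steps=[
    [0,0,0,0,0,1,-1],
    [0,0,0,0,0,1,-1],
    [0,0,0,0,0,1,-1],
    [0,0,0,0,0,1,-1],
    [0,0,0,0,0,1,-1],
    [0,0,0,0,0,1,-1],
    [0,0,0,0,0,1,-1],
  ],
)

```text
time_s: 17.85
position: [0.4927, -0.0193, 0.1293]
tcp_rot: [[-0.703, 0.711, -0.001], [0.711, 0.703, 0.0], [0.001, -0.0, -1.0]]
force: [-0.4, 0.4, -0.2]
opening: 0.999
grasp_force: 0.0
```

step_arm(
  steps=[
    [0,0,0,0,0,1,-1],
    [0,0,0,0,0,1,-1],
    [0,0,0,0,0,1,-1],
    [0,0,0,0,0,1,-1],
    [0,0,0,0,0,1,-1],
    [0,0,0,0,0,1,-1],
    [0,0,0,0,0,1,-1],
    [0,0,0,0,0,1,-1],
  ],
)

```text
time_s: 18.52
position: [0.4927, -0.0193, 0.1294]
tcp_rot: [[0.001, 1.0, -0.001], [1.0, -0.001, 0.0], [0.0, -0.001, -1.0]]
force: [-0.4, -0.3, -0.3]
opening: 1.002
grasp_force: 0.0
```

step_arm(
  steps=[
    [0,0.003,0.08,0,0,0,-1],
    [0,0.003,0.14,0,0,0,-1],
    [0,0.003,0.161,0,0,0,-1],
    [0,0.003,0.161,0,0,0,-1],
    [0,0.003,0.161,0,0,0,1],
    [0,0.003,0.161,0,0,0,1],
    [0,0.003,0.161,0,0,0,1],
    [0,0.003,0.161,0,0,0,1],
  ],
)

```text
time_s: 19.18
position: [0.4944, -0.0195, 0.0824]
tcp_rot: [[0.0, 1.0, 0.002], [1.0, -0.0, -0.0], [-0.0, 0.002, -1.0]]
force: [0.1, 0.1, -1.2]
opening: 0.784
grasp_force: 0.0
```

step_arm(
  steps=[
    [0,0,0,0,0,0,1],
    [0,0,0,0,0,0,1],
    [0,0,0,0,0,0,1],
    [0,0,0,0,0,0,1],
    [0,0,0,0,0,0,1],
    [0,0,0,0,0,0,1],
  ],
)

```text
time_s: 19.68
position: [0.4942, -0.0195, 0.082]
tcp_rot: [[0.0, 1.0, 0.001], [1.0, -0.0, -0.0], [-0.0, 0.001, -1.0]]
force: [-0.2, -0.4, 5.9]
opening: 0.612
grasp_force: 30.0
```

```bash
cat > st.py <<'E'
from h import *
s=read_state();R=s['tcp_rot'];print('pos',s['position'].round(4),'F',s['force'].round(1),'M',s['moment'].round(3),'yaw',np.degrees(np.arctan2(R[1,0],R[0,0])).round(2),'open',round(s['opening'],3),'g',round(s['grasp_force'],1),'t',round(s['time_s'],1),'j6',s['joint_positions'][5].round(1))
E
python3 st.py
```

```text
pos [ 0.4942 -0.0195  0.082 ] F [-0.2 -0.4  5.9] M [ 0.035  0.029 -0.019] yaw 89.98 open 0.612 g 30.0 t 19.7 j6 -15.2
```

step_arm(
  steps=[
    [0,0,0,0,0,-0.1,1],
    [0,0,0,0,0,-0.23,1],
    [0,0,0,0,0,-0.36,1],
    [0,0,0,0,0,-0.49,1],
    [0,0,0,0,0,-0.62,1],
    [0,0,0,0,0,-0.75,1],
    [0,0,0,0,0,-0.88,1],
    [0,0,0,0,0,-1,1],
  ],
)

```text
time_s: 20.35
position: [0.4941, -0.0195, 0.082]
tcp_rot: [[-0.71, 0.704, 0.001], [0.704, 0.71, -0.0], [-0.001, 0.0, -1.0]]
force: [0.3, 0.4, 5.7]
opening: 0.612
grasp_force: 30.0
```

step_arm(
  steps=[
    [0,0,0,0,0,-0.13,1],
    [0,0,0,0,0,-0.26,1],
    [0,0,0,0,0,-0.39,1],
    [0,0,0,0,0,-0.52,1],
    [0,0,0,0,0,-0.65,1],
    [0,0,0,0,0,-0.75,1],
    [0,0,0,0,0,-0.75,1],
    [0,0,0,0,0,-0.75,1],
  ],
)

```text
time_s: 21.02
position: [0.494, -0.0196, 0.082]
tcp_rot: [[-0.981, 0.195, 0.001], [0.195, 0.981, -0.0], [-0.001, -0.0, -1.0]]
force: [-0.7, -0.1, 6.1]
opening: 0.611
grasp_force: 30.0
```

```bash
cat > gauge.py <<'E'
from h import *
# gauge block far edge: profile along the scale's +x line through the spindle, both views
import sys
def g(c,th=np.radians(1.3),o=(.4940,-.0195),sh=(-.015,0,.015)):
    im=cv2.cvtColor(c['image'],cv2.COLOR_RGB2GRAY).astype(np.float32); out=[]
    xs=np.arange(.075,.165,.0015)
    for x in xs:
        pr=[proj(c,(o[0]+x*np.cos(th)-y*np.sin(th),o[1]+x*np.sin(th)+y*np.cos(th),.021)) for y in sh]
        out.append(np.mean([cv2.remap(im,np.float32([[p[0]]]),np.float32([[p[1]]]),1)[0,0] for p in pr]))
    return xs,np.array(out)
E
cat > gg.py <<'E'
from gauge import *
for n in('top','scene'):
    x,p=g(cam(n)); print(n,' '.join(f'{a*1e3:.0f}:{b:.0f}' for a,b in zip(x[::2],p[::2])))
E
python3 st.py; python3 gg.py
```

```text
pos [ 0.494  -0.0196  0.082 ] F [-0.7 -0.1  6.1] M [-0.016  0.114 -0.029] yaw 168.75 open 0.611 g 30.0 t 21.0 j6 -94.0
top 75:72 78:64 81:64 84:75 87:98 90:130 93:157 96:167 99:162 102:161 105:165 108:170 111:170 114:140 117:168 120:174 123:146 126:153 129:169 132:112 135:107 138:184 141:167 144:121 147:168 150:174 153:139 156:149 159:178 162:156 165:134
scene 75:131 78:146 81:173 84:182 87:178 90:177 93:179 96:168 99:131 102:111 105:102 108:101 111:85 114:152 117:195 120:169 123:155 126:195 129:185 132:140 135:181 138:169 141:98 144:122 147:195 150:155 153:158 156:194 159:165 162:153 165:190
```

step_arm(
  steps=[
    [0,0,0,0,0,0.1,1],
    [0,0,0,0,0,0.2,1],
    [0,0,0,0,0,0.3,1],
    [0,0,0,0,0,0.4,1],
    [0,0,0,0,0,0.44,1],
    [0,0,0,0,0,0.44,1],
  ],
)

```text
time_s: 21.62
position: [0.494, -0.0195, 0.082]
tcp_rot: [[-0.856, 0.517, 0.001], [0.517, 0.856, -0.0], [-0.001, 0.0, -1.0]]
force: [-1.0, 0.6, 6.2]
opening: 0.619
grasp_force: 30.0
```

```bash
python3 st.py; python3 gg.py|tail -1
```

```text
pos [ 0.494  -0.0195  0.082 ] F [-1.   0.6  6.2] M [-0.016  0.055 -0.014] yaw 148.89 open 0.619 g 30.0 t 21.6 j6 -74.1
scene 75:130 78:144 81:173 84:181 87:177 90:176 93:179 96:168 99:132 102:111 105:102 108:101 111:85 114:152 117:194 120:168 123:155 126:195 129:185 132:140 135:180 138:168 141:97 144:121 147:195 150:155 153:158 156:194 159:164 162:152 165:190
```

Not gripped yet. 15° more.

step_arm(
  steps=[
    [0,0,0,0,0,0.08,1],
    [0,0,0,0,0,0.16,1],
    [0,0,0,0,0,0.24,1],
    [0,0,0,0,0,0.33,1],
    [0,0,0,0,0,0.33,1],
    [0,0,0,0,0,0.33,1],
  ],
)

```text
time_s: 22.22
position: [0.4939, -0.0197, 0.082]
tcp_rot: [[-0.696, 0.718, 0.0], [0.718, 0.696, -0.001], [-0.001, -0.0, -1.0]]
force: [-0.5, -0.7, 6.0]
opening: 0.608
grasp_force: 30.0
```

```bash
python3 st.py; python3 gg.py|tail -1
```

```text
pos [ 0.4939 -0.0197  0.082 ] F [-0.5 -0.7  6. ] M [-0.137  0.088  0.163] yaw 134.14 open 0.608 g 30.0 t 22.2 j6 -59.3
scene 75:128 78:108 81:89 84:97 87:120 90:170 93:183 96:178 99:176 102:178 105:181 108:152 111:117 114:105 117:102 120:86 123:132 126:198 129:186 132:140 135:180 138:168 141:97 144:121 147:195 150:154 153:158 156:194 159:164 162:152 165:189
```

step_arm(
  steps=[
    [0,0,0,0,0,0.08,1],
    [0,0,0,0,0,0.16,1],
    [0,0,0,0,0,0.24,1],
    [0,0,0,0,0,0.32,1],
    [0,0,0,0,0,0.4,1],
    [0,0,0,0,0,0.46,1],
    [0,0,0,0,0,0.46,1],
    [0,0,0,0,0,0.46,1],
  ],
)

```text
time_s: 22.98
position: [0.4932, -0.019, 0.082]
tcp_rot: [[-0.398, 0.917, -0.001], [0.917, 0.398, 0.0], [0.001, -0.001, -1.0]]
force: [-0.4, 1.2, 8.2]
opening: 0.607
grasp_force: 30.0
```

```bash
python3 st.py; python3 gg.py; python3 -c "
from lean import *
look('c10.png',(225,180,305,235),9)"
```

```text
pos [ 0.4932 -0.019   0.082 ] F [-0.4  1.2  8.2] M [0.263 0.229 0.348] yaw 113.47 open 0.607 g 30.0 t 23.0 j6 -38.7
top 75:66 78:64 81:59 84:66 87:76 90:84 93:100 96:116 99:111 102:97 105:95 108:103 111:93 114:129 117:131 120:126 123:129 126:146 129:148 132:102 135:108 138:184 141:168 144:119 147:167 150:172 153:139 156:150 159:178 162:156 165:136
scene 75:93 78:83 81:81 84:84 87:85 90:86 93:124 96:166 99:164 102:166 105:176 108:178 111:178 114:177 117:177 120:181 123:154 126:115 129:103 132:102 135:119 138:140 141:96 144:122 147:195 150:155 153:158 156:194 159:165 162:152 165:190
```

View pics/c10.png

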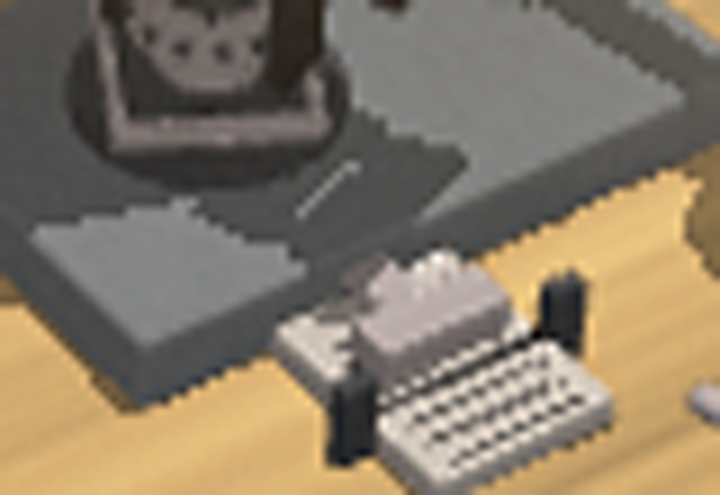

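The view shows the block's front face a few mm short of the thick line between the posts, and the pocket turned. I'm working out the remainder by calibrating on the 10 mm lines.

```bash
python3 - <<'E'
from gauge import *
import gauge
c=cam('scene'); im=cv2.cvtColor(c['image'],cv2.COLOR_RGB2GRAY).astype(np.float32)
xs=np.arange(.090,.165,.0005); th=np.radians(1.3)
p=np.zeros(len(xs))
for y in (-.012,-.006,0,.006,.012):
    q=np.float32([proj(c,(.494+x*np.cos(th)-y*np.sin(th),-.0195+x*np.sin(th)+y*np.cos(th),.021)) for x in xs])
    p+=cv2.remap(im,q[:,:1],q[:,1:],cv2.INTER_CUBIC)[:,0]/5
print(' '.join(f'{a*1e3:.1f}:{b:.0f}' for a,b in zip(xs,p) if a>.12))
mins=[xs[i]*1e3 for i in range(2,len(p)-2) if p[i]==p[i-2:i+3].min()]; print('minima',np.round(mins,1))
E
```

```text
120.0:183 120.5:182 121.0:179 121.5:174 122.0:168 122.5:160 123.0:152 123.5:143 124.0:134 124.5:126 125.0:119 125.5:114 126.0:109 126.5:106 127.0:104 127.5:103 128.0:102 128.5:101 129.0:101 129.5:100 130.0:99 130.5:99 131.0:98 131.5:96 132.0:95 132.5:95 133.0:97 133.5:101 134.0:109 134.5:119 135.0:133 135.5:147 136.0:162 136.5:174 137.0:183 137.5:186 138.0:184 138.5:174 139.0:161 139.5:144 140.0:126 140.5:105 141.0:87 141.5:74 142.0:66 142.5:63 143.0:67 143.5:78 144.0:93 144.5:112 145.0:134 145.5:156 146.0:177 146.5:195 147.0:206 147.5:212 148.0:212 148.5:205 149.0:192 149.5:177 150.0:160 150.5:144 151.0:133 151.5:124 152.0:123 152.5:125 153.0:134 153.5:145 154.0:159 154.5:172 155.0:184 155.5:195 156.0:203 156.5:208 157.0:208 157.5:206 158.0:199 158.5:189 159.0:177 159.5:163 160.0:149 160.5:135 161.0:123 161.5:116 162.0:113 162.5:116 163.0:122 163.5:133 164.0:147 164.5:160 165.0:173
minima [101.5 115.5 132.5 142.5 152.  162. ]
```

step_arm(
  steps=[
    [0,0,0,0,0,0.07,1],
    [0,0,0,0,0,0.13,1],
    [0,0,0,0,0,0.13,1],
    [0,0,0,0,0,0.13,1],
  ],
)

```text
time_s: 23.52
position: [0.4932, -0.019, 0.082]
tcp_rot: [[-0.303, 0.953, -0.001], [0.953, 0.303, 0.0], [0.0, -0.001, -1.0]]
force: [-1.4, 1.1, 7.0]
opening: 0.614
grasp_force: 30.0
```

```bash
cat > g2.py <<'E'
from gauge import *
c=cam('scene'); im=cv2.cvtColor(c['image'],cv2.COLOR_RGB2GRAY).astype(np.float32)
xs=np.arange(.070,.165,.0005); th=np.radians(1.3)
p=np.zeros(len(xs))
for y in (-.012,-.006,0,.006,.012):
    q=np.float32([proj(c,(.494+x*np.cos(th)-y*np.sin(th),-.0195+x*np.sin(th)+y*np.cos(th),.021)) for x in xs])
    p+=cv2.remap(im,q[:,:1],q[:,1:],cv2.INTER_CUBIC)[:,0]/5
X=xs*1e3
f=[(round(X[i],1),'down') for i in range(len(p)-1) if p[i]>=142>p[i+1]]+[(round(X[i],1),'up') for i in range(len(p)-1) if p[i]<142<=p[i+1]]
print(sorted(f)); print('minima',[(round(X[i],1),int(p[i])) for i in range(2,len(p)-2) if p[i]==p[i-2:i+3].min()])
E
python3 st.py; python3 g2.py
```

```text
pos [ 0.4932 -0.019   0.082 ] F [-1.4  1.1  7. ] M [0.178 0.171 0.409] yaw 107.65 open 0.614 g 30.0 t 23.5 j6 -32.8
[(np.float64(94.0), 'up'), (np.float64(128.0), 'down'), (np.float64(145.0), 'up'), (np.float64(150.5), 'down'), (np.float64(153.0), 'up'), (np.float64(160.0), 'down'), (np.float64(163.5), 'up')]
minima [(np.float64(81.0), 80), (np.float64(99.0), 162), (np.float64(106.5), 152), (np.float64(120.5), 175), (np.float64(133.0), 102), (np.float64(141.5), 41), (np.float64(152.0), 122), (np.float64(162.0), 113)]
```

step_arm(
  steps=[
    [0,0,0,0,0,0.018,1],
    [0,0,0,0,0,0.018,1],
    [0,0,0,0,0,0.018,1],
    [0,0,0,0,0,0.018,1],
    [0,0,0,0,0,0.018,1],
    [0,0,0,0,0,0.018,1],
    [0,0,0,0,0,0.018,1],
    [0,0,0,0,0,0.018,1],
  ],
)

```text
time_s: 24.23
position: [0.4932, -0.019, 0.082]
tcp_rot: [[-0.29, 0.957, -0.001], [0.957, 0.29, 0.0], [0.0, -0.001, -1.0]]
force: [-1.8, 1.8, 7.2]
opening: 0.612
grasp_force: 30.0
```

step_arm(
  steps=[
    [0,0,0,0,0,0,1],
    [0,0,0,0,0,0,1],
    [0,0,0,0,0,0,1],
    [0,0,0,0,0,0,1],
    [0,0,0,0,0,0,1],
    [0,0,0,0,0,0,1],
    [0,0,0,0,0,0,1],
    [0,0,0,0,0,0,1],
  ],
)

```text
time_s: 24.9
position: [0.4932, -0.019, 0.082]
tcp_rot: [[-0.29, 0.957, -0.001], [0.957, 0.29, 0.0], [0.0, -0.001, -1.0]]
force: [-2.1, 1.7, 8.3]
opening: 0.61
grasp_force: 30.0
```

```bash
python3 st.py; python3 g2.py
```

```text
pos [ 0.4932 -0.019   0.082 ] F [-2.1  1.7  8.3] M [0.204 0.2   0.417] yaw 106.84 open 0.61 g 30.0 t 24.9 j6 -32.0
[(np.float64(94.0), 'up'), (np.float64(129.0), 'down'), (np.float64(145.0), 'up'), (np.float64(150.5), 'down'), (np.float64(153.0), 'up'), (np.float64(160.0), 'down'), (np.float64(163.5), 'up')]
minima [(np.float64(81.0), 81), (np.float64(99.0), 161), (np.float64(106.0), 156), (np.float64(121.0), 174), (np.float64(133.5), 103), (np.float64(141.5), 39), (np.float64(152.0), 122), (np.float64(162.0), 113)]
```

step_arm(
  steps=[
    [0,0,0,0,0,-0.12,1],
    [0,0,0,0,0,-0.25,1],
    [0,0,0,0,0,-0.38,1],
    [0,0,0,0,0,-0.51,1],
    [0,0,0,0,0,-0.64,1],
    [0,0,0,0,0,-0.77,1],
    [0,0,0,0,0,-0.9,1],
    [0,0,0,0,0,-0.95,1],
  ],
)

```text
time_s: 25.62
position: [0.4929, -0.0188, 0.082]
tcp_rot: [[-0.863, 0.505, -0.002], [0.505, 0.863, 0.001], [0.002, -0.0, -1.0]]
force: [-1.8, 2.7, 7.0]
opening: 0.612
grasp_force: 30.0
```

```bash
python3 st.py; python3 g2.py
```

```text
pos [ 0.4929 -0.0188  0.082 ] F [-1.8  2.7  7. ] M [ 0.307  0.273 -0.057] yaw 149.69 open 0.612 g 30.0 t 25.6 j6 -74.9
[(np.float64(78.5), 'up'), (np.float64(98.0), 'down'), (np.float64(113.5), 'up'), (np.float64(131.0), 'down'), (np.float64(133.0), 'up'), (np.float64(139.5), 'down'), (np.float64(145.0), 'up'), (np.float64(150.5), 'down'), (np.float64(153.0), 'up'), (np.float64(160.0), 'down'), (np.float64(163.5), 'up')]
minima [(np.float64(76.0), 123), (np.float64(90.5), 174), (np.float64(104.0), 100), (np.float64(111.0), 89), (np.float64(123.0), 145), (np.float64(132.5), 130), (np.float64(142.5), 61), (np.float64(152.0), 122), (np.float64(162.0), 113)]
```

step_arm(
  steps=[
    [0,0,0,0,0,0,-1],
    [0,0,0,0,0,0,-1],
    [0,0,0,0,0,0,-1],
    [0,0,0,0,0,0,-1],
    [0,0,-0.07,0,0,0,-1],
    [0,0,-0.13,0,0,0,-1],
    [0,0,-0.13,0,0,0,-1],
    [0,0,-0.13,0,0,0,1],
  ],
)

```text
time_s: 26.33
position: [0.4945, -0.0196, 0.1212]
tcp_rot: [[-0.861, 0.508, 0.002], [0.508, 0.861, -0.001], [-0.002, 0.001, -1.0]]
force: [0.4, -1.5, 0.1]
opening: 0.965
grasp_force: 0.0
```

step_arm(
  steps=[
    [0,0,0,0,0,0,1],
    [0,0,0,0,0,0,1],
    [0,0,0,0,0,0,1],
    [0,0,0,0,0,0,1],
    [0,0,0,0,0,0,1],
    [0,0,0,0,0,0,1],
    [0,0,0,0,0,0,1],
    [0,0,0,0,0,0,1],
  ],
)

```text
time_s: 27.0
position: [0.4938, -0.0194, 0.1206]
tcp_rot: [[-0.861, 0.508, -0.0], [0.508, 0.861, 0.0], [0.0, -0.0, -1.0]]
force: [-0.3, -0.3, 0.6]
opening: 0.404
grasp_force: 0.0
```

step_arm(
  steps=[
    [0,0,0,0,0,0,1],
    [0,0,0,0,0,0,1],
    [0,0,0,0,0,0,1],
    [0,0,0,0,0,0,1],
  ],
)

```text
time_s: 27.33
position: [0.4939, -0.0194, 0.1207]
tcp_rot: [[-0.861, 0.508, 0.0], [0.508, 0.861, -0.0], [-0.0, -0.0, -1.0]]
force: [-0.3, 0.3, -0.3]
opening: 0.295
grasp_force: 30.0
```

```bash
python3 st.py; python3 g2.py
```

```text
pos [ 0.4939 -0.0194  0.1207] F [-0.3  0.3 -0.3] M [0.022 0.006 0.018] yaw 149.47 open 0.295 g 30.0 t 27.3 j6 -74.7
[(np.float64(78.5), 'up'), (np.float64(98.0), 'down'), (np.float64(113.5), 'up'), (np.float64(131.0), 'down'), (np.float64(133.0), 'up'), (np.float64(139.5), 'down'), (np.float64(145.0), 'up'), (np.float64(150.5), 'down'), (np.float64(153.0), 'up'), (np.float64(160.0), 'down'), (np.float64(163.5), 'up')]
minima [(np.float64(76.0), 122), (np.float64(89.5), 174), (np.float64(104.0), 100), (np.float64(111.0), 89), (np.float64(123.0), 144), (np.float64(132.5), 130), (np.float64(142.5), 62), (np.float64(152.0), 121), (np.float64(162.0), 112)]
```

step_arm(
  steps=[
    [0,0,-0.04,0,0,0,1],
    [0,0,-0.1,0,0,0,1],
    [0,0,-0.2,0,0,0,1],
    [0,0,-0.333,0,0,0,1],
    [0,0,-0.333,0,0,0,1],
  ],
)

```text
time_s: 27.8
position: [0.4974, -0.0202, 0.2259]
tcp_rot: [[-0.861, 0.508, 0.012], [0.508, 0.862, -0.003], [-0.011, 0.003, -1.0]]
force: [2.6, -0.0, -3.9]
opening: 0.289
grasp_force: 30.0
```

step_arm(
  steps=[
    [0.04,0.09,0,0,0,0,1],
    [0.09,0.2,0,0,0,0,1],
    [0.14,0.31,0,0,0,0,1],
    [0.19,0.43,0,0,0,0,1],
    [0.23,0.52,0,0,0,0,1],
    [0.247,0.569,0,0,0,0,1],
  ],
)

```text
time_s: 28.3
position: [0.5153, 0.1688, 0.219]
tcp_rot: [[-0.863, 0.506, -0.003], [0.506, 0.863, 0.001], [0.003, -0.0, -1.0]]
force: [0.4, -0.9, -4.6]
opening: 0.288
grasp_force: 30.0
```

step_arm(
  steps=[
    [0.04,0.09,0,0,0,0,1],
    [0.09,0.2,0,0,0,0,1],
    [0.14,0.31,0,0,0,0,1],
    [0.19,0.43,0,0,0,0,1],
    [0.23,0.52,0,0,0,0,1],
    [0.247,0.569,0,0,0,0,1],
    [0.247,0.569,0,0,0,0,1],
    [0.247,0.569,0,0,0,0,1],
  ],
)

```text
time_s: 28.97
position: [0.5382, 0.3502, 0.2182]
tcp_rot: [[-0.862, 0.506, -0.004], [0.506, 0.862, -0.002], [0.002, -0.004, -1.0]]
force: [0.1, -0.7, -4.6]
opening: 0.291
grasp_force: 30.0
```

```bash
python3 st.py; python3 g2.py|head -1
```

```text
pos [0.5382 0.3502 0.2182] F [ 0.1 -0.7 -4.6] M [-0.104  0.039  0.026] yaw 149.59 open 0.291 g 30.0 t 29.0 j6 -36.5
[(np.float64(79.0), 'up'), (np.float64(97.5), 'down'), (np.float64(114.0), 'up'), (np.float64(122.5), 'down'), (np.float64(123.0), 'up'), (np.float64(131.0), 'down'), (np.float64(133.5), 'up'), (np.float64(139.0), 'down'), (np.float64(145.0), 'up'), (np.float64(150.0), 'down'), (np.float64(153.5), 'up'), (np.float64(160.0), 'down'), (np.float64(163.5), 'up')]
```

step_arm(
  steps=[
    [0,-0.01,0.13,0,0,0,1],
    [0,-0.01,0.26,0,0,0,1],
    [0,-0.01,0.36,0,0,0,1],
    [0,-0.01,0.41,0,0,0,1],
    [0,-0.01,0.43,0,0,0,1],
    [0,-0.01,0.44,0,0,0,1],
    [0,-0.01,0.447,0,0,0,1],
    [0,-0.01,0.45,0,0,0,1],
  ],
)

```text
time_s: 29.68
position: [0.5392, 0.3473, 0.0868]
tcp_rot: [[-0.861, 0.509, 0.002], [0.509, 0.861, 0.001], [-0.002, 0.002, -1.0]]
force: [0.5, -0.4, -4.0]
opening: 0.296
grasp_force: 30.0
```

```bash
python3 st.py
```

```text
pos [0.5392 0.3473 0.0868] F [ 0.5 -0.4 -4. ] M [0.029 0.003 0.013] yaw 149.43 open 0.296 g 30.0 t 29.7 j6 -36.6
```

step_arm(
  steps=[
    [0,0,0.006,0,0,0,1],
    [0,0,0.01,0,0,0,1],
    [0,0,0.01,0,0,0,1],
    [0,0,0.01,0,0,0,1],
  ],
)

```text
time_s: 30.02
position: [0.539, 0.3476, 0.0838]
tcp_rot: [[-0.861, 0.508, 0.003], [0.508, 0.861, 0.001], [-0.002, 0.002, -1.0]]
force: [0.4, -1.8, 0.2]
opening: 0.29
grasp_force: 30.0
```

step_arm(
  steps=[
    [0,0,0.002,0,0,0,1],
    [0,0,0.002,0,0,0,-1],
    [0,0,0.002,0,0,0,-1],
    [0,0,0.002,0,0,0,-1],
    [0,0,0.002,0,0,0,-1],
    [0,0,0.002,0,0,0,-1],
    [0,0,-0.1,0,0,0,-1],
    [0,0,-0.22,0,0,0,-1],
  ],
)

```text
time_s: 30.68
position: [0.5357, 0.3464, 0.1458]
tcp_rot: [[-0.861, 0.508, -0.008], [0.508, 0.861, -0.003], [0.005, -0.007, -1.0]]
force: [0.7, 0.4, 0.1]
opening: 0.737
grasp_force: 0.0
```

```bash
python3 - <<'E'
from h import *
c=cam('top'); im=c['image']; hsv=cv2.cvtColor(im,cv2.COLOR_RGB2HSV)
print(read_state()['position'],proj(c,(.513,-.3155,.08)),proj(c,(.5125,-.315,.042)))
np.save('t.npy',im)
P=c
# big ring: bright low-sat pixels near expected
u,v=map(int,proj(c,(.5125,-.315,.042)))
sub=im[v-25:v+26,u-25:u+26]; s=hsv[v-25:v+26,u-25:u+26]
m=((s[...,1]<55)&(s[...,2]>105)).astype(np.uint8)
n,l,st,ct=cv2.connectedComponentsWithStats(m)
for i in range(1,n):
    if st[i,4]>40: print(st[i],ct[i]+[u-25,v-25])
cs,_=cv2.findContours((l==1+np.argmax(st[1:,4])).astype(np.uint8),0,1)
(x,y),r=cv2.minEnclosingCircle(max(cs,key=cv2.contourArea)); print(x+u-25,y+v-25,r,onz(c,x+u-25,y+v-25,.042),r*1.32/c['f'])
cv2.imwrite('pics/c11.png',cv2.resize(sub,None,fx=11,fy=11,interpolation=2)[...,::-1])
d=cam('scene'); u,v=map(int,proj(d,(.5125,-.315,.03))); print(u,v)
a=d['image'][v-25:v+26,u-25:u+26]
t=c['image'];w=proj(c,(.467,.355,.02)).astype(int); b=t[w[1]-50:w[1]+51,w[0]-40:w[0]+41]
cv2.imwrite('pics/c12.png',np.hstack([cv2.resize(sub,(400,400),interpolation=2),cv2.resize(a,(400,400),interpolation=2)])[...,::-1])
E
```

```text
[0.54088801 0.34885111 0.15541983] [336.89426503 204.09283148] [334.35198136 205.47535618]
[ 15  15  22  22 312] [334.81410256 205.23397436]
334.517240524292 205.2413787841797 11.308395385742188 [ 0.51323776 -0.31555029  0.042     ] 0.03607680747006439
159 232
```

View pics/c12.png

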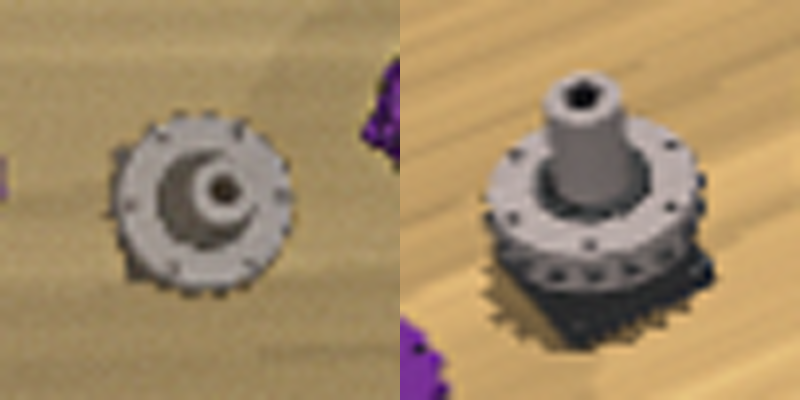

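This crop shows the big wheel unmoved: ring centre (205,203) in the top half, with foot corners (118,150) and (130,278). The scene half shows the foot's lower corner at (580,345) and its right corner at (712,275). Yaw from these:

```bash
python3 - <<'E'
from h import *
k=400/51
d=cam('scene');c=cam('top')
def rep(c,pts,o,z):
    q=[onz(c,x/k-.43+o[0],y/k-.43+o[1],z)[:2] for x,y in pts]; e=q[1]-q[0]; print(np.round(q,4).tolist(),np.linalg.norm(e).round(4),(np.degrees(np.arctan2(e[1],e[0]))%90).round(1))
rep(d,[(180,345),(312,283)],(134,207),0)
rep(d,[(180,345),(312,275)],(134,207),.002)
rep(c,[(116,148),(130,280)],(309,180),.01)
# finer: foot in top view, dark pixels left of ring
im=np.load('t.npy'); g=cv2.cvtColor(im,cv2.COLOR_RGB2GRAY)
print(g[192:218,318:330])
g2=cv2.cvtColor(d['image'],cv2.COLOR_RGB2GRAY); print(g2[238:254,144:177])
E
```

```text
[[0.5413, -0.3407], [0.5389, -0.2898]] 0.0509 2.6
[[0.5431, -0.3413], [0.5374, -0.2888]] 0.0529 6.3
[[0.5391, -0.2865], [0.4841, -0.2904]] 0.0551 4.0
[[144 142 146 149 147 141 147 145 147 145 145 146]
 [147 143 147 143 145 148 145 147 143 145 148 145]
 [145 145 145 144 145 146 146 147 145 145 146 147]
 [145 143 142 145 142 146 143 144 147 139 127 144]
 [144 142 142 145 145 145 146 145 144 121 102 158]
 [142 142 142 148 142 148 145 146 143 121 133  96]
 [141 144 146 144 145 141 117 121 121 148 148 136]
 [145 143 146 147 139 105  88  95 152 152 157 152]
 [146 146 147 146 143 109  83 111 158 151 149 154]
 [146 146 148 148 147 118  91 151 151 147 151 147]
 [147 148 144 150 142  86 106 159 150 151 150 132]
 [140 136 139 138 129  84 123 155 153 153 149  91]
 [138 134 136 136 132  91 133 158 154 153 145  74]
 [136 137 132 137 128  92 126 123 135 153 147  75]
 [135 135 138 142 133  84 116  99 130 154 151  74]
 [138 143 142 132  99  79 112 150 152 160 148  82]
 [143 143 141 144 139 126 103 162 153 149 150 137]
 [145 147 147 146 146 121  94 146 156 152 155 148]
 [148 147 151 148 152 138  64 10
[... 1869 characters left out ...]
0 180 179 179]
 [168 167 170 172 133  91  98  98  97  90  59  45  42  42  42  41  63  55
   89 101  96 170 185 180 179 179 180 180 180 178 178 174 174]
 [167 167 170 170 173 133 149 132  94  95  78  50  40  36  59  56  87  99
  100  96 166 181 179 180 180 181 181 179 178 175 174 174 178]
 [169 168 169 169 168 165 167 169 128  95  97  81  70  58  82 150 175 182
  184 183 179 180 178 182 180 178 177 176 174 176 178 177 174]
 [170 169 167 165 163 166 165 167 168 167 165 166 166 166 164 168 177 177
  180 180 180 181 179 176 174 175 174 177 177 177 174 173 176]
 [167 165 164 165 166 165 164 162 162 159 160 161 162 161 163 171 179 179
  180 180 178 177 174 174 176 177 177 177 176 174 178 181 184]]
```

```bash
python3 - <<'E'
from h import *
d=cam('scene')
for a,b in [((172.5,243),(157.5,250)),((149,242),(155.5,250))]:
    q=[onz(d,*p,0)[:2] for p in(a,b)]; e=q[1]-q[0]; print(np.round(q,4).tolist(),np.degrees(np.arctan2(e[1],e[0]))%90)
# tray check: steel wheel in tray by top view
c=cam('top'); print(read_state()['position'], proj(c,(.539,.3475,.08)))
E
```

```text
[[0.5389, -0.2923], [0.5408, -0.3376]] 2.449778185895795
[[0.5014, -0.3437], [0.538, -0.342]] 2.5701183859609693
[0.5372738  0.34704233 0.14764269] [122.0557133  198.73604843]
```

step_arm(
  steps=[
    [0,0,-0.13,0,0,0,-1],
    [0,0,-0.25,0,0,0,-1],
  ],
)

```text
time_s: 31.15
position: [0.5356, 0.3462, 0.2199]
tcp_rot: [[-0.861, 0.508, -0.01], [0.508, 0.861, -0.004], [0.006, -0.008, -1.0]]
force: [0.9, 1.2, 0.7]
opening: 0.988
grasp_force: 0.0
```

step_arm(
  steps=[
    [-0.52,-0.97,0,0,0,0.66,-1],
    [-0.52,-0.97,0,0,0,0.66,-1],
    [-0.52,-0.97,0,0,0,0.66,-1],
    [-0.52,-0.97,0,0,0,0.66,-1],
    [-0.52,-0.97,0,0,0,0.66,-1],
    [-0.52,-0.97,0,0,0,0.66,-1],
    [-0.52,-0.97,0,0,0,0.66,-1],
    [-0.52,-0.97,0,0,0,0.66,-1],
  ],
)

```text
time_s: 31.82
position: [0.5233, 0.0155, 0.2221]
tcp_rot: [[-0.496, 0.868, -0.003], [0.868, 0.496, 0.0], [0.002, -0.003, -1.0]]
force: [0.3, -0.5, 0.4]
opening: 1.0
grasp_force: 0.0
```

```bash
cat > to.py <<'E'
import sys
from h import *
# to.py x y z yaw : tool-axis shift/turn (normalised) from the present pose
x,y,z,w=map(float,sys.argv[1:]); s=read_state(); R=s['tcp_rot']
d=np.array([x,y,z])-s['position']; yaw=np.degrees(np.arctan2(R[1,0],R[0,0]))
print('shift',(R.T@d/.3).round(3),'turn',round(-((w-yaw+180)%360-180)/45,3)); exec(open('st.py').read())
E
python3 to.py .5132 -.3155 .2 90
```

```text
shift [-0.941 -0.577  0.073] turn 0.661
pos [0.5233 0.0155 0.2221] F [ 0.3 -0.5  0.4] M [-0.038 -0.013  0.043] yaw 119.76 open 1.0 g 0.0 t 31.8 j6 -40.3
```

step_arm(
  steps=[
    [-0.94,-0.577,0.07,0,0,0.66,-1],
    [-0.94,-0.577,0.07,0,0,0.66,-1],
    [-0.94,-0.577,0.07,0,0,0.66,-1],
    [-0.94,-0.577,0.07,0,0,0.66,-1],
    [-0.94,-0.577,0.07,0,0,0.66,-1],
    [-0.94,-0.577,0.07,0,0,0.66,-1],
    [-0.94,-0.577,0.07,0,0,0.66,-1],
    [-0.94,-0.577,0.07,0,0,0.66,-1],
  ],
)

```text
time_s: 32.48
position: [0.5132, -0.315, 0.2006]
tcp_rot: [[-0.0, 1.0, -0.002], [1.0, 0.0, 0.002], [0.002, -0.002, -1.0]]
force: [0.5, -0.3, -0.4]
opening: 1.001
grasp_force: 0.0
```

step_arm(
  steps=[
    [0,0,0,0,0,0,-1],
    [0,0,0,0,0,0,-1],
  ],
)

```text
time_s: 32.65
position: [0.5133, -0.3152, 0.2005]
tcp_rot: [[0.003, 1.0, -0.002], [1.0, -0.003, 0.002], [0.002, -0.002, -1.0]]
force: [-0.5, 0.2, -0.0]
opening: 1.0
grasp_force: 0.0
```

```bash
python3 to.py .5132 -.3155 .076 90; python3 - <<'E'
from h import *
d=cam('scene'); hsv=cv2.cvtColor(d['image'],cv2.COLOR_RGB2HSV)
print('expected boss top px',proj(d,(.5132,-.3155,.08)))
g=cv2.cvtColor(d['image'],cv2.COLOR_RGB2GRAY); u,v=map(int,proj(d,(.5132,-.3155,.08))); print(g[v-6:v+8:2,u-12:u+13])
E
```

```text
shift [-0.002  0.001  0.415] turn -0.004
pos [ 0.5133 -0.3152  0.2005] F [-0.5  0.2 -0. ] M [-0.052  0.003 -0.053] yaw 89.83 open 1.0 g 0.0 t 32.6 j6 -42.0
expected boss top px [157.58722043 218.46043067]
[[ 99  97  95  95  92  95  97  99 101 101 102 105 105 104 104 104 104 103
  102 102 101  96 173 172 172]
 [ 95  97  99 100 101 103 104 104 105 104 104 104 102 101 101 104 102 101
   97  97 100 100  97 111 108]
 [103 104 104 105 102 102 102 100 101 102 103 109 107 105 101  91  90  95
   98  98  99  98  99  98  97]
 [102 103 100 100 100 102 101 102 104  88  53  26  17  22  58  99 107 101
  100  99  97  95  92  94  91]
 [102 101  99  98  96  94  92 102 105 105  72  37  33  52  96 105 100  91
   93  95  94  92  91  90  88]
 [ 93  91  95  99 101 100 100  96  97 103 107 105 106 106 102 100  94  90
  102 103  99  95  91  94  93]
 [100 100  99 100 102 104 107  98  98 103 105 106 105 104 104 101  95  90
  103 103  99 174 186 182 171]]
```

step_arm(
  steps=[
    [-0.002,0,0.13,0,0,0,-1],
    [-0.002,0,0.26,0,0,0,-1],
    [-0.002,0,0.36,0,0,0,-1],
    [-0.002,0,0.4,0,0,0,-1],
    [-0.002,0,0.415,0,0,0,0.0],
    [-0.002,0,0.415,0,0,0,0.3],
    [-0.002,0,0.415,0,0,0,0.3],
    [-0.002,0,0.415,0,0,0,0.3],
  ],
)

```text
time_s: 33.37
position: [0.5157, -0.3145, 0.08]
tcp_rot: [[-0.002, 1.0, 0.003], [1.0, 0.002, -0.003], [-0.003, 0.003, -1.0]]
force: [-0.6, 0.2, 0.5]
opening: 0.782
grasp_force: 0.0
```

step_arm(
  steps=[
    [0,0,0,0,0,0,0.4],
    [0,0,0,0,0,0,0.5],
    [0,0,0,0,0,0,1],
    [0,0,0,0,0,0,1],
    [0,0,0,0,0,0,1],
    [0,0,0,0,0,0,1],
    [0,0,0,0,0,0,-0.3],
    [0,0,0,0,0,0,-0.3],
  ],
)

```text
time_s: 34.03
position: [0.5145, -0.3139, 0.0779]
tcp_rot: [[-0.001, 1.0, 0.0], [1.0, 0.001, 0.0], [0.0, 0.0, -1.0]]
force: [-0.4, 0.0, -0.8]
opening: 0.407
grasp_force: 0.0
```

```bash
python3 st.py
```

```text
pos [ 0.5145 -0.3139  0.0779] F [-0.4  0.  -0.8] M [-0.069  0.083 -0.029] yaw 90.05 open 0.407 g 0.0 t 34.0 j6 -42.1
```

step_arm(
  steps=[
    [0,0,0,0,0,0,1],
    [0,0,0,0,0,0,1],
    [0,0,0,0,0,0,1],
    [0,0,0,0,0,0,1],
    [0,0,0,0,0,0,1],
  ],
)

```text
time_s: 34.45
position: [0.5133, -0.3136, 0.078]
tcp_rot: [[-0.002, 1.0, -0.002], [1.0, 0.002, 0.001], [0.001, -0.002, -1.0]]
force: [-4.9, -1.3, 1.9]
opening: 0.292
grasp_force: 30.0
```

step_arm(
  steps=[
    [0,0,0,0,0,0,-1],
    [0,0,0,0,0,0,-1],
    [0,0,0,0,0,1,-1],
    [0,0,0,0,0,1,-1],
    [0,0,0,0,0,1,-1],
    [0,0,0,0,0,1,-1],
    [0,0,0,0,0,1,-1],
    [0,0,0,0,0,1,-1],
  ],
)

```text
time_s: 35.12
position: [0.5157, -0.3142, 0.0782]
tcp_rot: [[0.686, 0.728, 0.003], [0.728, -0.686, -0.001], [0.001, 0.003, -1.0]]
force: [-0.7, 1.0, 0.8]
opening: 0.81
grasp_force: 0.0
```

```bash
python3 to.py .5145 -.3139 .0779 0
```

```text
shift [-0.002 -0.004  0.001] turn 1.038
pos [ 0.5157 -0.3142  0.0782] F [-0.7  1.   0.8] M [-0.093  0.134  0.   ] yaw 46.72 open 0.81 g 0.0 t 35.1 j6 1.3
```

step_arm(
  steps=[
    [-0.002,-0.003,0,0,0,1,-1],
    [-0.002,-0.003,0,0,0,1,-1],
    [-0.002,-0.003,0,0,0,1,-1],
    [-0.002,-0.003,0,0,0,1,-1],
    [-0.002,-0.003,0,0,0,1,-1],
    [-0.002,-0.003,0,0,0,1,-1],
    [-0.002,-0.003,0,0,0,1,-1],
    [-0.002,-0.003,0,0,0,1,1],
  ],
)

```text
time_s: 35.78
position: [0.5145, -0.314, 0.0782]
tcp_rot: [[0.999, 0.036, 0.003], [0.036, -0.999, -0.001], [0.002, 0.001, -1.0]]
force: [0.2, -0.3, -0.5]
opening: 0.976
grasp_force: 0.0
```

step_arm(
  steps=[
    [0,0,0,0,0,0,1],
    [0,0,0,0,0,0,1],
    [0,0,0,0,0,0,1],
    [0,0,0,0,0,0,1],
    [0,0,0,0,0,0,1],
    [0,0,0,0,0,0,1],
    [0,0,0,0,0,0,1],
    [0,0,0,0,0,0,1],
  ],
)

```text
time_s: 36.45
position: [0.5133, -0.3137, 0.0781]
tcp_rot: [[0.999, 0.037, 0.0], [0.037, -0.999, -0.0], [0.0, 0.0, -1.0]]
force: [-0.2, 0.1, 0.7]
opening: 0.4
grasp_force: 0.0
```

step_arm(
  steps=[
    [0,0,0,0,0,0,1],
    [0,0,0,0,0,0,1],
    [0,0,0,0,0,0,1],
    [0,0,0,0,0,0,1],
  ],
)

```text
time_s: 36.78
position: [0.5141, -0.315, 0.0786]
tcp_rot: [[0.999, 0.037, 0.002], [0.037, -0.999, -0.003], [0.002, 0.003, -1.0]]
force: [-0.6, -3.4, 0.9]
opening: 0.291
grasp_force: 30.0
```

```bash
python3 st.py
```

```text
pos [ 0.5141 -0.315   0.0786] F [-0.6 -3.4  0.9] M [-0.811  0.086  0.006] yaw 2.1 open 0.291 g 30.0 t 36.8 j6 45.8
```

step_arm(
  steps=[
    [0,0,-0.08,0,0,0,1],
    [0,0,-0.2,0,0,0,1],
    [0,0,-0.32,0,0,0,1],
    [0,0,-0.37,0,0,0,1],
    [0,0,-0.37,0,0,0,1],
  ],
)

```text
time_s: 37.2
position: [0.5145, -0.3136, 0.1918]
tcp_rot: [[0.999, 0.037, 0.004], [0.037, -0.999, -0.002], [0.004, 0.002, -1.0]]
force: [1.4, -1.3, -5.8]
opening: 0.29
grasp_force: 29.9
```

```bash
python3 to.py .4938 -.0192 .18 0.6
```

```text
shift [-0.033 -0.983  0.037] turn 0.033
pos [ 0.5145 -0.3136  0.1918] F [ 1.4 -1.3 -5.8] M [-0.171  0.052 -0.037] yaw 2.1 open 0.29 g 29.9 t 37.2 j6 45.8
```

step_arm(
  steps=[
    [-0.003,-0.09,0,0,0,0.03,1],
    [-0.007,-0.21,0,0,0,0.03,1],
    [-0.011,-0.34,0,0,0,0.03,1],
    [-0.016,-0.47,0,0,0,0.03,1],
    [-0.02,-0.6,0,0,0,0.03,1],
    [-0.025,-0.74,0,0,0,0.03,1],
    [-0.03,-0.88,0.02,0,0,0.03,1],
    [-0.033,-0.983,0.037,0,0,0.033,1],
  ],
)

```text
time_s: 37.87
position: [0.4886, -0.0152, 0.1754]
tcp_rot: [[1.0, 0.011, -0.008], [0.011, -1.0, 0.004], [-0.008, -0.004, -1.0]]
force: [0.3, 0.6, -6.4]
opening: 0.29
grasp_force: 29.9
```

step_arm(
  steps=[
    [0,0,0,0,0,0,1],
    [0,0,0,0,0,0,1],
    [0,0,0,0,0,0,1],
  ],
)

```text
time_s: 38.12
position: [0.4915, -0.0188, 0.1764]
tcp_rot: [[1.0, 0.012, -0.004], [0.012, -1.0, 0.001], [-0.004, -0.001, -1.0]]
force: [0.4, 0.1, -6.6]
opening: 0.29
grasp_force: 30.0
```

```bash
python3 to.py .4938 -.0192 .134 0.6;  python3 - <<'E'
from h import *
d=cam('scene'); g=cv2.cvtColor(d['image'],cv2.COLOR_RGB2GRAY)
# foot's outline below ring: project expected bottom-corner pixels for yaw 1.5
s=read_state(); p=s['position']; z=p[2]-.0783
for k in (45,135,225,315):
    a=np.radians(k+1.5); print(k,proj(d,(p[0]+.0396*np.cos(a),p[1]+.0396*np.sin(a),z)).round(1))
print(g[158:178,226:270])
E
```

```text
shift [0.008 0.002 0.141] turn 0.002
pos [ 0.4915 -0.0188  0.1764] F [ 0.4  0.1 -6.6] M [-0.055  0.076  0.058] yaw 0.67 open 0.29 g 30.0 t 38.1 j6 74.1
45 [261.2 173.9]
135 [249.7 164.5]
225 [234.  170.8]
315 [245.3 180.5]
[[104 102 101 101 100 100 100 101 101 101 101 106  81 102 100  64  46  48
   47  50  49  93 109 108 106 104 100  66  63 103 104  99 104 109 137 172
  173 174 174 174 173 175 172 173]
 [102 101 102 101 103 103 102 101 100 101  88 104 101 107 108  92  50  47
   47  46  50  93 110 108 107 103 102  64  58  89 108 105 105 100 140 180
  176 174 173 172 172 171 168 168]
 [102 102 103 101 101 100 100 100 100 101  99 106 104 105 109  86  56  56
   47  45  56  92 109 109 106 105 100  66  62  72 106 105 103 103 112 127
  178 173 172 169 167 166 166 166]
 [101 101 100 100 100  98 100  99 100  90 101 106 106 108 107  89  59  61
   55  58 105 107 112 110 108 107  83  61  62  66 105 105 107 107 106 110
  174 170 167 167 165 168 169 170]
 [102 100 101 101 100  99  98  99  99  72  83 107 106 108 107 106  75  59
   60  60  81 100 102  89  89  72  64  61  59 101 108 108  78  91 111 1
[... 2083 characters left out ...]
0 170 170 173 170 118  57  57  59  61  61
   60  62  63  68  69  65  67  67  63  62  63  61  62  61  60  88  87 123
  130 129 127 125 127 128 129 129]
 [176 173 172 171 172 173 171 170 172 170 171 126 141 124  67  55  60  61
   61  62  61  60  60  61  61  60  64  60  61  60  58  88  73 126 124 132
  130 130 128 130 129 128 128 129]
 [119 117 177 116 118 117 177 171 171 131 104  84  95 135 125  83  54  57
   60  62  61  60  61  63  64  62  60  61  59  88 126 129 126 132 130 129
  128 128 128 128 129 128 126 127]
 [101 101 121 100 100  99 105 135 106  87  80  79  80  93 135 126 105  54
   56  59  60  62  60  61  62  58  58  89 126 130 136  94  95 134 130 127
  129 128 128 127 128 127 127 126]]
```

```bash
python3 - <<'E'
from h import *
d=cam('scene'); z=.098
g=cv2.cvtColor(d['image'],cv2.COLOR_RGB2GRAY).astype(float)
rows=range(172,181); L=[];Rr=[]
for v in rows:
    r=g[v]; m=np.where(r[230:268]<72)[0]+230
    L.append((m.min(),v)); Rr.append((m.max(),v))
print(L,Rr)
def yaw(p):
    p=np.array(p,float); k=np.polyfit(p[:,1],p[:,0],1); a,b=[onz(d,np.polyval(k,v),v,z)[:2] for v in(p[0,1],p[-1,1])]
    e=b-a; return np.degrees(np.arctan2(e[1],e[0]))%90
print(yaw(L[:7]),yaw(Rr[2:7]))
E
```

```text
[(np.int64(237), 172), (np.int64(238), 173), (np.int64(239), 174), (np.int64(240), 175), (np.int64(241), 176), (np.int64(243), 177), (np.int64(244), 178), (np.int64(245), 179), (np.int64(239), 180)] [(np.int64(261), 172), (np.int64(261), 173), (np.int64(259), 174), (np.int64(256), 175), (np.int64(254), 176), (np.int64(252), 177), (np.int64(250), 178), (np.int64(248), 179), (np.int64(250), 180)]
1.794967181866166 3.836565927432048
```

step_arm(
  steps=[
    [0.008,0.002,0.08,0,0,0.015,1],
    [0.008,0.002,0.13,0,0,0.015,1],
    [0.008,0.002,0.15,0,0,0.015,1],
    [0.008,0.002,0.16,0,0,0.015,1],
    [0.008,0.002,0.168,0,0,0.015,1],
    [0.008,0.002,0.176,0,0,0.015,1],
    [0.008,0.002,0.18,0,0,0.015,1],
    [0.008,0.002,0.18,0,0,0.015,1],
  ],
)

```text
time_s: 38.88
position: [0.4951, -0.0201, 0.1242]
tcp_rot: [[1.0, -0.001, 0.0], [-0.001, -1.0, -0.0], [0.0, 0.0, -1.0]]
force: [-0.4, -1.1, -6.0]
opening: 0.291
grasp_force: 30.0
```

```bash
python3 st.py
```

```text
pos [ 0.4951 -0.0201  0.1242] F [-0.4 -1.1 -6. ] M [-0.054  0.34  -0.012] yaw -0.07 open 0.291 g 30.0 t 38.9 j6 74.8
```

step_arm(
  steps=[
    [-0.003,0,0.007,0,0,0,1],
    [-0.003,0,0.014,0,0,0,1],
    [-0.003,0,0.02,0,0,0,1],
    [-0.003,0,0.022,0,0,0,1],
    [-0.003,0,0.022,0,0,0,1],
  ],
)

```text
time_s: 39.3
position: [0.495, -0.0195, 0.1194]
tcp_rot: [[1.0, -0.001, 0.003], [-0.001, -1.0, -0.0], [0.003, 0.0, -1.0]]
force: [-2.2, 3.4, 9.9]
opening: 0.29
grasp_force: 30.0
```

```bash
python3 st.py
```

```text
pos [ 0.495  -0.0195  0.1194] F [-2.2  3.4  9.9] M [0.348 0.665 0.013] yaw -0.04 open 0.29 g 30.0 t 39.3 j6 74.8
```

step_arm(
  steps=[
    [0,0,-0.006,0,0,0,1],
    [0,0,-0.006,0,0,0,-1],
    [0,0,-0.006,0,0,0,-1],
    [0,0,-0.006,0,0,0,-1],
    [0,0,-0.006,0,0,0,-1],
    [0,0,-0.02,0,0,0,-1],
    [0,0,-0.02,0,0,0,-1],
    [0,0,-0.02,0,0,0,-1],
  ],
)

```text
time_s: 39.97
position: [0.4945, -0.02, 0.1236]
tcp_rot: [[1.0, -0.001, 0.001], [-0.001, -1.0, -0.0], [0.001, 0.0, -1.0]]
force: [-0.0, -0.7, -1.0]
opening: 0.736
grasp_force: 0.0
```

step_arm(
  steps=[
    [0,0,0,0,0,0,-1],
    [0,0,0,0,0,0,-1],
    [0,0,0,0,0,0,-1],
    [0,0,0,0,0,0,-1],
  ],
)

```text
time_s: 40.3
position: [0.4941, -0.0199, 0.1233]
tcp_rot: [[1.0, -0.001, -0.0], [-0.001, -1.0, 0.0], [-0.0, -0.0, -1.0]]
force: [-0.3, 0.8, 0.6]
opening: 0.974
grasp_force: 0.0
```

```bash
python3 to.py .4942 -.0195 .0815 0; python3 g2.py|head -1;  python3 - <<'E'
from h import *
# boss bore pixel: expected for an upright, seated wheel
d=cam('scene'); g=cv2.cvtColor(d['image'],cv2.COLOR_RGB2GRAY); u,v=proj(d,(.4945,-.0195,.121)); print(u,v); u,v=int(u),int(v)
print(g[v-8:v+14:2,u-14:u+15])
E
```

```text
shift [ 0.    -0.001  0.139] turn -0.001
pos [ 0.4941 -0.0199  0.1233] F [-0.3  0.8  0.6] M [-0.076  0.126 -0.084] yaw -0.06 open 0.974 g 0.0 t 40.3 j6 74.8
[(np.float64(78.5), 'up'), (np.float64(98.0), 'down'), (np.float64(113.5), 'up'), (np.float64(131.0), 'down'), (np.float64(133.0), 'up'), (np.float64(139.5), 'down'), (np.float64(145.0), 'up'), (np.float64(150.5), 'down'), (np.float64(153.0), 'up'), (np.float64(160.0), 'down'), (np.float64(163.5), 'up')]
248.20718948475152 166.30898150927857
[[ 51  61  62  63  64  61  56  55  60  83  71  64  78  71 159 160 167 166
  163 161 160 160 159 160 165  97  44  50  50]
 [ 63  60  58  54  52  51  52  53  58 100  99 101 102 101  95 166 160 157
  160 159 162 166 169 174 182  74  47  50  51]
 [ 50  52  53  52  53  52  52  51  58 104 100 100  98 100  98 113 171 170
  173 176 174 173 172 175 182  64  50  53  51]
 [ 52  51  53  51  48  69  66  95  98 101 102 103 102 107 107 105 136 164
  176 173 173 168 167 166 174  48  50  53  51]
 [ 52  47  46  48  93 104 106 106 107 108 107 105  90  49  43  45  49 104
  109 155 169 168 169 170 176  43  51  51  54]
 [ 47  46  46  48  93 110 109 108 109 106  93 102 106  98  97  97 101 103
  101 127 149 150 141 123 130 123  97  46  49]
 [ 45  45  46  48 106 108 105 103 102 101  93  99 102 104 105 105 104 103
   98 118 129 129 127 128 126 129 129 128 121]
 [ 44  46  46  45 109 103 104 106 103 109  93 100 104 105 107 106 107 102
   99  99 107 108 118 131 129 128 127 127 128]
 [ 46  41  42  44  78  75 107 104 106  84  84 102 106 106 107 109 105 104
   99  78 107 107  81  71 109 118 129 129 127]
 [ 42  42  44  42 108 106 104  96  58  56  86 104 105 108 107 107 106 103
  101  62  58  86 107 105 104 105 115 131 126]
 [ 39  39  38  41 112 108 105 104  51  54  60  96 109 109 111 109 107 104
   80  56  57  91 105 105 105 106  86  88 133]]
```

The big wheel is upright and seated: its bore is at the expected pixel (248,166). Lowering onto the ring and gripping.

step_arm(
  steps=[
    [0,0,0.05,0,0,0,-1],
    [0,0,0.1,0,0,0,-1],
    [0,0,0.135,0,0,0,-1],
    [0,0,0.139,0,0,0,-1],
    [0,0,0.139,0,0,0,-1],
    [0,0,0.139,0,0,0,1],
    [0,0,0.139,0,0,0,1],
    [0,0,0.139,0,0,0,1],
  ],
)

```text
time_s: 41.07
position: [0.4947, -0.02, 0.0823]
tcp_rot: [[1.0, -0.001, 0.001], [-0.001, -1.0, -0.0], [0.001, 0.0, -1.0]]
force: [-0.4, -0.6, -0.2]
opening: 0.851
grasp_force: 0.0
```

step_arm(
  steps=[
    [0,0,0,0,0,0,1],
    [0,0,0,0,0,0,1],
    [0,0,0,0,0,0,1],
    [0,0,0,0,0,0,1],
  ],
)

```text
time_s: 41.4
position: [0.4946, -0.0199, 0.0822]
tcp_rot: [[1.0, -0.001, 0.001], [-0.001, -1.0, -0.0], [0.001, 0.0, -1.0]]
force: [-0.0, 1.0, 5.2]
opening: 0.797
grasp_force: 30.0
```

```bash
python3 st.py
```

```text
pos [ 0.4946 -0.0199  0.0822] F [-0.   1.   5.2] M [ 0.07   0.173 -0.03 ] yaw -0.06 open 0.797 g 30.0 t 41.4 j6 74.8
```

Opening of 69 mm on the ring, as expected. Now about 79° anticlockwise.

step_arm(
  steps=[
    [0,0,0,0,0,-0.1,1],
    [0,0,0,0,0,-0.23,1],
    [0,0,0,0,0,-0.36,1],
    [0,0,0,0,0,-0.49,1],
    [0,0,0,0,0,-0.62,1],
    [0,0,0,0,0,-0.75,1],
    [0,0,0,0,0,-0.88,1],
    [0,0,0,0,0,-1,1],
  ],
)

```text
time_s: 42.07
position: [0.4943, -0.0195, 0.0822]
tcp_rot: [[0.705, 0.709, 0.001], [0.709, -0.705, 0.001], [0.001, 0.0, -1.0]]
force: [0.2, 3.2, 6.3]
opening: 0.8
grasp_force: 30.0
```

step_arm(
  steps=[
    [0,0,0,0,0,-0.13,1],
    [0,0,0,0,0,-0.26,1],
    [0,0,0,0,0,-0.39,1],
    [0,0,0,0,0,-0.52,1],
    [0,0,0,0,0,-0.65,1],
    [0,0,0,0,0,-0.75,1],
    [0,0,0,0,0,-0.75,1],
    [0,0,0,0,0,-0.75,1],
  ],
)

```text
time_s: 42.73
position: [0.494, -0.0193, 0.0822]
tcp_rot: [[0.196, 0.981, 0.0], [0.981, -0.196, 0.001], [0.001, -0.0, -1.0]]
force: [-0.7, 4.2, 6.7]
opening: 0.794
grasp_force: 30.0
```

```bash
python3 st.py; python3 g2.py
```

```text
pos [ 0.494  -0.0193  0.0822] F [-0.7  4.2  6.7] M [ 0.473  0.109 -0.031] yaw 78.67 open 0.794 g 30.0 t 42.7 j6 -4.0
[(np.float64(88.0), 'up'), (np.float64(98.0), 'down'), (np.float64(114.0), 'up'), (np.float64(131.0), 'down'), (np.float64(133.0), 'up'), (np.float64(139.0), 'down'), (np.float64(145.0), 'up'), (np.float64(150.5), 'down'), (np.float64(153.0), 'up'), (np.float64(160.0), 'down'), (np.float64(163.5), 'up')]
minima [(np.float64(73.0), 88), (np.float64(104.0), 100), (np.float64(111.0), 88), (np.float64(123.0), 144), (np.float64(132.5), 129), (np.float64(142.5), 61), (np.float64(152.0), 121), (np.float64(162.0), 112)]
```

step_arm(
  steps=[
    [0,0,0,0,0,0.1,1],
    [0,0,0,0,0,0.2,1],
    [0,0,0,0,0,0.3,1],
    [0,0,0,0,0,0.4,1],
    [0,0,0,0,0,0.44,1],
    [0,0,0,0,0,0.44,1],
  ],
)

```text
time_s: 43.28
position: [0.4942, -0.0193, 0.0822]
tcp_rot: [[0.518, 0.856, 0.0], [0.856, -0.518, 0.001], [0.001, 0.0, -1.0]]
force: [-0.1, 2.9, 6.1]
opening: 0.796
grasp_force: 30.0
```

```bash
python3 st.py; python3 g2.py
```

```text
pos [ 0.4942 -0.0193  0.0822] F [-0.1  2.9  6.1] M [0.472 0.057 0.038] yaw 58.82 open 0.796 g 30.0 t 43.3 j6 15.9
[(np.float64(78.5), 'up'), (np.float64(98.0), 'down'), (np.float64(113.5), 'up'), (np.float64(131.0), 'down'), (np.float64(133.5), 'up'), (np.float64(139.0), 'down'), (np.float64(145.0), 'up'), (np.float64(150.5), 'down'), (np.float64(153.0), 'up'), (np.float64(160.0), 'down'), (np.float64(163.5), 'up')]
minima [(np.float64(76.0), 121), (np.float64(89.5), 172), (np.float64(104.0), 99), (np.float64(111.0), 88), (np.float64(123.0), 143), (np.float64(132.5), 129), (np.float64(142.5), 61), (np.float64(152.0), 121), (np.float64(162.0), 111)]
```

Gauge stayed home over 78.7°, and the ring is now gripping (Mz rising). 15° more.

step_arm(
  steps=[
    [0,0,0,0,0,0.08,1],
    [0,0,0,0,0,0.16,1],
    [0,0,0,0,0,0.24,1],
    [0,0,0,0,0,0.33,1],
    [0,0,0,0,0,0.33,1],
    [0,0,0,0,0,0.33,1],
  ],
)

```text
time_s: 43.83
position: [0.4943, -0.0199, 0.0822]
tcp_rot: [[0.718, 0.696, 0.001], [0.696, -0.718, -0.0], [0.0, 0.001, -1.0]]
force: [-1.0, 0.1, 6.4]
opening: 0.798
grasp_force: 30.0
```

```bash
python3 st.py; python3 g2.py|head -1
```

```text
pos [ 0.4943 -0.0199  0.0822] F [-1.   0.1  6.4] M [0.125 0.168 0.147] yaw 44.08 open 0.798 g 30.0 t 43.8 j6 30.7
[(np.float64(87.0), 'up'), (np.float64(107.0), 'down'), (np.float64(123.5), 'up'), (np.float64(131.0), 'down'), (np.float64(133.5), 'up'), (np.float64(139.0), 'down'), (np.float64(145.0), 'up'), (np.float64(150.5), 'down'), (np.float64(153.0), 'up'), (np.float64(160.0), 'down'), (np.float64(163.5), 'up')]
```

step_arm(
  steps=[
    [0,0,0,0,0,0.08,1],
    [0,0,0,0,0,0.16,1],
    [0,0,0,0,0,0.24,1],
    [0,0,0,0,0,0.32,1],
    [0,0,0,0,0,0.4,1],
    [0,0,0,0,0,0.47,1],
    [0,0,0,0,0,0.47,1],
    [0,0,0,0,0,0.47,1],
  ],
)

```text
time_s: 44.55
position: [0.4938, -0.0199, 0.0822]
tcp_rot: [[0.92, 0.391, -0.001], [0.391, -0.92, -0.0], [-0.001, 0.0, -1.0]]
force: [-1.7, 0.1, 7.1]
opening: 0.796
grasp_force: 30.0
```

```bash
python3 st.py; python3 g2.py|head -1
```

```text
pos [ 0.4938 -0.0199  0.0822] F [-1.7  0.1  7.1] M [0.068 0.292 0.288] yaw 23.0 open 0.796 g 30.0 t 44.5 j6 51.8
[(np.float64(94.0), 'up'), (np.float64(123.5), 'down'), (np.float64(136.5), 'up'), (np.float64(139.0), 'down'), (np.float64(145.0), 'up'), (np.float64(150.5), 'down'), (np.float64(153.0), 'up'), (np.float64(160.0), 'down'), (np.float64(163.5), 'up')]
```

step_arm(
  steps=[
    [0,0,0,0,0,0.07,1],
    [0,0,0,0,0,0.14,1],
    [0,0,0,0,0,0.14,1],
    [0,0,0,0,0,0.14,1],
  ],
)

```text
time_s: 44.93
position: [0.4936, -0.0195, 0.0822]
tcp_rot: [[0.958, 0.287, -0.001], [0.287, -0.958, 0.0], [-0.001, -0.0, -1.0]]
force: [-1.3, 2.7, 6.9]
opening: 0.796
grasp_force: 30.0
```

```bash
python3 st.py; python3 g2.py|head -1
```

```text
pos [ 0.4936 -0.0195  0.0822] F [-1.3  2.7  6.9] M [0.195 0.42  0.362] yaw 16.71 open 0.796 g 30.0 t 44.9 j6 58.1
[(np.float64(94.0), 'up'), (np.float64(128.0), 'down'), (np.float64(145.0), 'up'), (np.float64(150.5), 'down'), (np.float64(153.0), 'up'), (np.float64(160.0), 'down'), (np.float64(163.5), 'up')]
```

step_arm(
  steps=[
    [0,0,0,0,0,0.025,1],
    [0,0,0,0,0,0.025,1],
    [0,0,0,0,0,0.025,1],
    [0,0,0,0,0,0.025,1],
    [0,0,0,0,0,0.025,1],
    [0,0,0,0,0,0.025,1],
    [0,0,0,0,0,0.025,1],
    [0,0,0,0,0,0.025,1],
  ],
)

```text
time_s: 45.65
position: [0.4935, -0.0195, 0.0822]
tcp_rot: [[0.963, 0.269, -0.001], [0.269, -0.963, 0.0], [-0.001, -0.0, -1.0]]
force: [-0.8, 3.0, 7.4]
opening: 0.799
grasp_force: 30.0
```

step_arm(
  steps=[
    [0,0,0,0,0,0,1],
    [0,0,0,0,0,0,1],
    [0,0,0,0,0,0,1],
    [0,0,0,0,0,0,1],
    [0,0,0,0,0,0,1],
    [0,0,0,0,0,0,1],
    [0,0,0,0,0,0,1],
    [0,0,0,0,0,0,1],
  ],
)

```text
time_s: 46.32
position: [0.4935, -0.0195, 0.0822]
tcp_rot: [[0.963, 0.269, -0.001], [0.269, -0.963, 0.0], [-0.001, -0.0, -1.0]]
force: [-1.7, 2.7, 7.8]
opening: 0.793
grasp_force: 30.0
```

```bash
python3 st.py; python3 g2.py|head -1
```

```text
pos [ 0.4935 -0.0195  0.0822] F [-1.7  2.7  7.8] M [0.26  0.318 0.371] yaw 15.59 open 0.793 g 30.0 t 46.3 j6 59.2
[(np.float64(94.0), 'up'), (np.float64(129.0), 'down'), (np.float64(145.0), 'up'), (np.float64(150.5), 'down'), (np.float64(153.0), 'up'), (np.float64(160.0), 'down'), (np.float64(163.5), 'up')]
```

step_arm(
  steps=[
    [0,0,0,0,0,-0.12,1],
    [0,0,0,0,0,-0.25,1],
    [0,0,0,0,0,-0.38,1],
    [0,0,0,0,0,-0.51,1],
    [0,0,0,0,0,-0.64,1],
    [0,0,0,0,0,-0.77,1],
    [0,0,0,0,0,-0.9,1],
    [0,0,0,0,0,-0.95,1],
  ],
)

```text
time_s: 47.03
position: [0.4933, -0.019, 0.0822]
tcp_rot: [[0.524, 0.852, -0.001], [0.852, -0.524, 0.001], [0.0, -0.002, -1.0]]
force: [-1.3, 4.3, 7.8]
opening: 0.799
grasp_force: 30.0
```

step_arm(
  steps=[
    [0,0,0,0,0,0,-1],
    [0,0,0,0,0,0,-1],
    [0,0,0,0,0,0,-1],
    [0,0,0,0,0,0,-1],
    [0,0,-0.07,0,0,0,-1],
    [0,0,-0.13,0,0,0,-1],
    [0,0,-0.13,0,0,0,-1],
    [0,0,-0.13,0,0,0,1],
  ],
)

```text
time_s: 47.7
position: [0.4948, -0.0202, 0.1212]
tcp_rot: [[0.527, 0.85, 0.002], [0.85, -0.527, -0.001], [0.001, 0.002, -1.0]]
force: [-0.2, -0.0, -0.9]
opening: 0.972
grasp_force: 0.0
```

step_arm(
  steps=[
    [0,0,0,0,0,0,1],
    [0,0,0,0,0,0,1],
    [0,0,0,0,0,0,1],
    [0,0,0,0,0,0,1],
    [0,0,0,0,0,0,1],
    [0,0,0,0,0,0,1],
    [0,0,0,0,0,0,1],
    [0,0,0,0,0,0,1],
  ],
)

```text
time_s: 48.37
position: [0.4941, -0.0199, 0.1206]
tcp_rot: [[0.527, 0.85, -0.0], [0.85, -0.527, 0.0], [-0.0, -0.0, -1.0]]
force: [-0.3, -0.2, 0.5]
opening: 0.399
grasp_force: 0.0
```

step_arm(
  steps=[
    [0,0,0,0,0,0,1],
    [0,0,0,0,0,0,1],
    [0,0,0,0,0,0,1],
    [0,0,0,0,0,0,1],
    [0,0,0,0,0,0,1],
  ],
)

```text
time_s: 48.78
position: [0.4932, -0.0195, 0.1206]
tcp_rot: [[0.527, 0.85, -0.002], [0.85, -0.527, 0.001], [-0.0, -0.002, -1.0]]
force: [-2.2, 1.7, 2.1]
opening: 0.29
grasp_force: 30.0
```

```bash
python3 st.py; python3 g2.py|head -1; python3 to.py .43 .1 .222 61
```

```text
pos [ 0.4932 -0.0195  0.1206] F [-2.2  1.7  2.1] M [0.179 0.54  0.031] yaw 58.22 open 0.29 g 30.0 t 48.8 j6 16.5
[(np.float64(78.5), 'up'), (np.float64(98.0), 'down'), (np.float64(114.0), 'up'), (np.float64(131.0), 'down'), (np.float64(133.5), 'up'), (np.float64(139.0), 'down'), (np.float64(145.0), 'up'), (np.float64(150.5), 'down'), (np.float64(153.0), 'up'), (np.float64(160.0), 'down'), (np.float64(163.5), 'up')]
shift [ 0.228 -0.39  -0.337] turn -0.062
pos [ 0.4932 -0.0196  0.1206] F [-3.4  2.6  3.8] M [0.156 0.617 0.062] yaw 58.21 open 0.294 g 30.0 t 48.8 j6 16.5
```

step_arm(
  steps=[
    [0,0,-0.04,0,0,0,1],
    [0,0,-0.1,0,0,0,1],
    [0,0,-0.2,0,0,0,1],
    [0,0,-0.333,0,0,0,1],
    [0,0,-0.333,0,0,0,1],
  ],
)

```text
time_s: 49.25
position: [0.4988, -0.0211, 0.226]
tcp_rot: [[0.527, 0.85, 0.014], [0.85, -0.527, -0.004], [0.004, 0.014, -1.0]]
force: [3.3, -0.5, -6.6]
opening: 0.288
grasp_force: 30.0
```

step_arm(
  steps=[
    [0.07,-0.07,0,0,0,0,1],
    [0.16,-0.155,0,0,0,0,1],
    [0.25,-0.24,0,0,0,0,1],
    [0.34,-0.33,0,0,0,0,1],
    [0.42,-0.41,0,0,0,0,1],
    [0.464,-0.45,0,0,0,0,1],
  ],
)

```text
time_s: 49.75
position: [0.4504, 0.1726, 0.219]
tcp_rot: [[0.525, 0.851, -0.003], [0.851, -0.525, 0.001], [-0.0, -0.003, -1.0]]
force: [0.5, -1.7, -6.3]
opening: 0.291
grasp_force: 30.0
```

step_arm(
  steps=[
    [0.07,-0.07,0,0,0,0,1],
    [0.16,-0.155,0,0,0,0,1],
    [0.25,-0.24,0,0,0,0,1],
    [0.34,-0.33,0,0,0,0,1],
    [0.42,-0.41,0,0,0,0,1],
    [0.464,-0.45,0,0,0,0,1],
    [0.464,-0.45,0,0,0,0,1],
    [0.464,-0.45,0,0,0,0,1],
  ],
)

```text
time_s: 50.42
position: [0.4105, 0.3595, 0.2188]
tcp_rot: [[0.524, 0.852, -0.001], [0.852, -0.524, -0.002], [-0.002, -0.0, -1.0]]
force: [-0.2, 0.5, -6.1]
opening: 0.29
grasp_force: 30.0
```

```bash
python3 to.py .41 .357 .0845 58; python3 g2.py | head -1
```

```text
shift [-0.007  0.003  0.448] turn 0.008
pos [0.4105 0.3595 0.2188] F [-0.2  0.5 -6.1] M [-0.146  0.088  0.017] yaw 58.38 open 0.29 g 30.0 t 50.4 j6 61.1
[(np.float64(79.0), 'up'), (np.float64(97.5), 'down'), (np.float64(114.0), 'up'), (np.float64(122.0), 'down'), (np.float64(123.5), 'up'), (np.float64(131.0), 'down'), (np.float64(133.5), 'up'), (np.float64(139.0), 'down'), (np.float64(145.0), 'up'), (np.float64(150.0), 'down'), (np.float64(153.5), 'up'), (np.float64(160.0), 'down'), (np.float64(164.0), 'up')]
```

step_arm(
  steps=[
    [-0.007,0.003,0.13,0,0,0,1],
    [-0.007,0.003,0.26,0,0,0,1],
    [-0.007,0.003,0.36,0,0,0,1],
    [-0.007,0.003,0.41,0,0,0,1],
    [-0.007,0.003,0.43,0,0,0,1],
    [-0.007,0.003,0.445,0,0,0,1],
    [-0.007,0.003,0.455,0,0,0,1],
    [-0.007,0.003,0.46,0,0,0,1],
  ],
)

```text
time_s: 51.13
position: [0.4113, 0.3556, 0.0844]
tcp_rot: [[0.527, 0.85, 0.0], [0.85, -0.527, -0.001], [-0.001, 0.001, -1.0]]
force: [-4.1, -6.1, 13.5]
opening: 0.287
grasp_force: 30.0
```

step_arm(
  steps=[
    [0,0,0,0,0,0,1],
    [0,0,0,0,0,0,1],
  ],
)

```text
time_s: 51.3
position: [0.4115, 0.3561, 0.0848]
tcp_rot: [[0.527, 0.85, 0.002], [0.85, -0.527, -0.0], [0.001, 0.002, -1.0]]
force: [-2.7, -4.8, 5.6]
opening: 0.29
grasp_force: 30.0
```

step_arm(
  steps=[
    [0,0,0,0,0,0,-1],
    [0,0,0,0,0,0,-1],
    [0,0,0,0,0,0,-1],
    [0,0,0,0,0,0,-1],
    [0,0,0,0,0,0,-1],
    [0,0,-0.1,0,0,0,-1],
    [0,0,-0.25,0,0,0,-1],
    [0,0,-0.42,0,0,0,-1],
  ],
)

```text
time_s: 51.97
position: [0.4102, 0.3564, 0.1959]
tcp_rot: [[0.527, 0.85, -0.003], [0.85, -0.527, -0.002], [-0.003, -0.002, -1.0]]
force: [1.7, 0.8, 0.8]
opening: 0.808
grasp_force: 0.0
```

```bash
python3 - <<'E'
from h import *
s=read_state(); print(s['position'])
d=cam('scene'); c=cam('top'); g=cv2.cvtColor(d['image'],cv2.COLOR_RGB2GRAY)
for p in ((.539,.3476,.084),(.4115,.3561,.084)):
    u,v=map(int,proj(d,p).round()); print(p,u,v); print(g[v-4:v+14:2,u-10:u+11])
# knob: darkest blob near the expected place, top view
u,v=proj(c,(.628,.135,.129)); print('knob exp',u,v)
sub=cv2.cvtColor(c['image'],cv2.COLOR_RGB2GRAY)[int(v)-25:int(v)+26,int(u)-25:int(u)+26]
m=(sub<62).astype(np.uint8); n,l,st,ct=cv2.connectedComponentsWithStats(m); i=1+np.argmax(st[1:,4]); 
cs,_=cv2.findContours((l==i).astype(np.uint8),0,1); (x,y),r=cv2.minEnclosingCircle(cs[0]); print(st[i],x+int(u)-25,y+int(v)-25,r,onz(c,x+int(u)-25,y+int(v)-25,.084))
E
python3 to.py .628 .135 .2 90
```

```text
[0.41018721 0.35635232 0.19587586]
(0.539, 0.3476, 0.084) 351 147
[[ 69  68  71  71  70  69  67  72  92 127 161 173 171 172 172 172 171 169
  167 164 162]
 [ 67  73  69  70  69  67  82 121 133 109 115 133 146 165 166 161 159 155
  154 154 153]
 [102  88  69  69  72  66 105 156 148  85  40  60 132 168 140 123 146 156
  158 162 164]
 [101 103  99  94  83  75  87  93 112 129 131 134 133 123  90  68  89 130
  156 165 167]
 [101 101 102 102 102  96  85  96 103 105 105 107 105  94  74  67  67  66
   69  89 128]
 [100 109 138 136  94 100  91  98 103 104 107 104 104  88  63  66  69  68
   67  69  64]
 [124 170 152  81  65  83  95 101 104 106 107 104  97 109 141 132  86  65
   67  68  70]
 [ 98 138 117  71  66  71  96 105 108 109 108 105  95  78  93 133 132  86
   67  68  69]
 [ 74  99 133 154 145 108  61  65  72  75  77  76  73  73 124 173 141  76
   70  72  69]]
(0.4115, 0.3561, 0.084) 326 129
[[157 135 153 145 102 104 101  72  79 115 155 170 168 167 164 165 163 160
  159 159 160]
 [ 86  73  69  72  72  71  75  85  87  66  77 106 131 153 161 161 160 161
  162 162 161]
 [ 75  72  73  72  75 
[... 199 characters left out ...]
05 103  97  77  67  69  69  67
   69  86 115]
 [ 90 103 101 100  88  90  98 101 104 105 105 103 112 144 144 111  61  67
   69  68  69]
 [ 98 102  97  63  62  85 100 102 105 106 104 102  95 106 147 158 155 141
   91  69  70]
 [104 103  99  66  54  64  83  99 108 108 103  84  71  77 112 171 170 172
  154  75  67]
 [ 94  81  97 101  98  92  91  79  69  71  71  70 101 157 169 166 147 123
  119  69  74]]
knob exp 188.5146799865835 166.45108776085556
[ 10  15  29  28 595] 187.03846168518066 169.5 14.183701515197754 [0.62731776 0.14664903 0.084     ]
shift [-0.262  0.997  0.011] turn -0.706
pos [0.4151 0.3594 0.2022] F [0.6 0.2 0.3] M [-0.072  0.107  0.011] yaw 58.23 open 0.903 g 0.0 t 52.1 j6 61.0
```

step_arm(
  steps=[
    [-0.26,0.99,0,0,0,-1,-1],
    [-0.26,0.99,0,0,0,-1,-1],
    [-0.26,0.99,0,0,0,-1,-1],
    [-0.26,0.99,0,0,0,-1,-1],
    [-0.26,0.99,0,0,0,-1,-1],
    [-0.26,0.99,0,0,0,-1,-1],
    [-0.26,0.99,0,0,0,-1,-1],
    [-0.26,0.99,0,0,0,-1,-1],
  ],
)

```text
time_s: 52.73
position: [0.6252, 0.1307, 0.1952]
tcp_rot: [[-0.229, 0.973, 0.002], [0.973, 0.229, -0.001], [-0.001, 0.002, -1.0]]
force: [1.3, 0.8, 0.9]
opening: 1.003
grasp_force: 0.0
```

step_arm(
  steps=[
    [0,0,0,0,0,-1,-1],
    [0,0,0,0,0,-1,-1],
    [0,0,0,0,0,-1,-1],
    [0,0,0,0,0,-1,-1],
    [0,0,0,0,0,-1,-1],
    [0,0,0,0,0,-1,-1],
    [0,0,0,0,0,-1,-1],
  ],
)

```text
time_s: 53.32
position: [0.6221, 0.134, 0.1949]
tcp_rot: [[-0.853, 0.523, -0.001], [0.523, 0.853, 0.0], [0.001, -0.0, -1.0]]
force: [0.2, -0.7, 0.1]
opening: 0.998
grasp_force: 0.0
```

```bash
python3 to.py .628 .138 .118 180; python3 - <<'E'
from h import *
d=cam('scene'); g=cv2.cvtColor(d['image'],cv2.COLOR_RGB2GRAY)
for z in (.129,.11,.085): print(proj(d,(.628,.138,z)))
u,v=map(int,proj(d,(.628,.138,.129))); print(u,v); print(g[v-10:v+16:2,u-16:u+17])
E
```

```text
shift [-0.01   0.022  0.256] turn -0.7
pos [0.6221 0.134  0.1949] F [ 0.2 -0.7  0.1] M [ 0.018  0.061 -0.055] yaw 148.49 open 0.998 g 0.0 t 53.3 j6 -56.4
[321.54184182 169.84701714]
[320.74094183 175.29290284]
[319.70596105 182.31603445]
321 169
[[ 39  78 180 179 176 175 175 176 181 162  96  78  68  68  69  70  67  69
   68  69  67  67  75  92 106  96 108 107 108 107 108 109 102]
 [178 177 174 174 176 175 178 176 177 174 171 156 148  86  71  68  69  68
   67  69  69  69  67  66  71  93 108 107 108 110 109 108 110]
 [173 175 176 172 171 168 164 161 158 157 162 165 166 165 153  93  76  73
   76  69  69  70  70  70  68  68  68  74  92 108  96 100  93]
 [167 162 158 156 156 159 165 167 168 171 170 170 169 174 174 173 154  96
   83  72  68  69  69  71  69  68  69  69  66  74  93  94  69]
 [160 163 167 167 168 169 170 169 171 172 170 169 167 167 168 168 167 142
  118  99  86  83  75  76  70  70  71  71  71  68  69  70  77]
 [147 164 170 169 170 168 167 167 165 166 164 163 161 161 162 160  54  46
   48  49  47  52  61  88  69  70  69  71  71  72  70  72  70]
 [ 84  95 101 140 144 138 164 16
[... 227 characters left out ...]
1  73  73  73]
 [ 84  87  89  86  84  86  84  87  99  92  63  56  59  57  59  56  55  55
   55  55  53  54  55  60  64  88 120 158 169 156  95  75  72]
 [170 140  99  70  72  89  82  64  57  52  54  56  55  55  55  54  55  56
   53  55  54  56  55  54  54  54  51  54  76 117 149 147  94]
 [170 169  84  50  55  53  54  54  55  53  55  54  54  55  55  54  54  55
   55  55  54  57  56  55  56  56  54  56  55  53  65 129 183]
 [171 172  42  52  55  54  56  53  53  53  54  54  54  54  55  57  56  53
   53  56  56  56  56  55  55  56  54  56  56  57  55  54 107]
 [172 170  43  48  54  54  52  53  55  53  53  54  53  55  56  55  53  54
   55  56  56  59  58  56  55  58  56  57  56  56  56  54  67]]
```

step_arm(
  steps=[
    [-0.003,0.03,0,0,0,-0.7,-1],
    [-0.003,0.03,0,0,0,-0.7,-1],
    [-0.003,0.03,0,0,0,-0.7,-1],
    [-0.003,0.03,0,0,0,-0.7,-1],
    [-0.003,0.03,0,0,0,-0.7,-1],
    [-0.003,0.03,0.12,0,0,-0.7,-1],
    [-0.003,0.03,0.22,0,0,-0.7,-1],
    [-0.003,0.03,0.256,0,0,-0.7,-1],
  ],
)

```text
time_s: 54.03
position: [0.6249, 0.141, 0.1146]
tcp_rot: [[-1.0, 0.006, -0.008], [0.006, 1.0, -0.0], [0.008, -0.0, -1.0]]
force: [-1.2, 0.8, -0.5]
opening: 0.998
grasp_force: 0.0
```

step_arm(
  steps=[
    [0,0,0,0,0,0,1],
    [0,0,0,0,0,0,1],
    [0,0,0,0,0,0,1],
    [0,0,0,0,0,0,1],
    [0,0,0,0,0,0,1],
    [0,0,0,0,0,0,1],
    [0,0,0,0,0,0,1],
    [0,0,0,0,0,0,1],
  ],
)

```text
time_s: 54.7
position: [0.628, 0.1411, 0.1196]
tcp_rot: [[-1.0, 0.005, 0.001], [0.005, 1.0, 0.0], [-0.001, 0.0, -1.0]]
force: [-0.9, 0.1, 0.0]
opening: 0.48
grasp_force: 0.0
```

step_arm(
  steps=[
    [0,0,0,0,0,0,1],
    [0,0,0,0,0,0,1],
    [0,0,0,0,0,0,1],
    [0,0,0,0,0,0,1],
    [0,0,0,0,0,0,1],
  ],
)

```text
time_s: 55.12
position: [0.6283, 0.1413, 0.1192]
tcp_rot: [[-1.0, 0.005, 0.001], [0.005, 1.0, 0.0], [-0.001, 0.0, -1.0]]
force: [1.7, 0.6, -0.4]
opening: 0.218
grasp_force: 30.0
```

```bash
python3 st.py
```

```text
pos [0.6283 0.1413 0.1192] F [ 1.7  0.6 -0.4] M [ 0.254 -0.156 -0.056] yaw 179.7 open 0.218 g 30.0 t 55.1 j6 -87.0
```

step_arm(
  steps=[
    [-0.005,-0.053,0,0,0,0.147,1],
    [-0.004,-0.101,0,0,0,0.28,1],
    [0.002,-0.149,0,0,0,0.413,1],
    [0.013,-0.197,0,0,0,0.547,1],
    [0.028,-0.243,0,0,0,0.68,1],
    [0.049,-0.287,0,0,0,0.813,1],
    [0.065,-0.315,0,0,0,0.902,1],
    [0.083,-0.341,0,0,0,0.991,1],
  ],
)

```text
time_s: 55.78
position: [0.6028, 0.0379, 0.1192]
tcp_rot: [[-0.706, 0.708, 0.001], [0.708, 0.706, -0.0], [-0.001, 0.001, -1.0]]
force: [1.9, 0.1, 0.1]
opening: 0.217
grasp_force: 30.0
```

```bash
python3 st.py; python3 - <<'E'
from h import *
s=read_state(); R=s['tcp_rot']; H=np.array([.4909,.1206])
p=np.array([.6034,.0389]) # commanded
th=np.radians(135.1); X=np.array([np.cos(th),np.sin(th)]); Y=np.array([np.sin(th),-np.cos(th)])
for f in (48,42,36,30,24,18,12,10):
    a=np.radians(f); q=H+.1395*np.array([np.sin(a),-np.cos(a)])-p; print(f,(q@X/.3).round(3),(q@Y/.3).round(3),round((54-f)/45,3))
E
```

```text
pos [0.6028 0.0379 0.1192] F [1.9 0.1 0.1] M [ 0.02  -0.172  0.001] yaw 134.89 open 0.217 g 30.0 t 55.8 j6 -51.9
48 -0.007 -0.048 0.133
42 -0.006 -0.097 0.267
36 -0.001 -0.145 0.4
30 0.009 -0.193 0.533
24 0.024 -0.239 0.667
18 0.044 -0.284 0.8
12 0.068 -0.326 0.933
10 0.077 -0.339 0.978
```

step_arm(
  steps=[
    [-0.007,-0.048,0,0,0,0.133,1],
    [-0.006,-0.097,0,0,0,0.267,1],
    [-0.001,-0.145,0,0,0,0.4,1],
    [0.009,-0.193,0,0,0,0.533,1],
    [0.024,-0.239,0,0,0,0.667,1],
    [0.044,-0.284,0,0,0,0.8,1],
    [0.068,-0.326,0,0,0,0.933,1],
    [0.077,-0.339,0,0,0,0.978,1],
  ],
)

```text
time_s: 56.45
position: [0.5127, -0.0176, 0.1192]
tcp_rot: [[-0.015, 1.0, -0.001], [1.0, 0.015, -0.001], [-0.001, -0.001, -1.0]]
force: [1.4, 0.1, -3.8]
opening: 0.221
grasp_force: 30.0
```

```bash
python3 to.py .4941 -.0194 .119 82.5
```

```text
shift [-0.005 -0.062  0.001] turn 0.185
pos [ 0.5127 -0.0176  0.1192] F [ 1.4  0.1 -3.8] M [-0.123 -0.238 -0.07 ] yaw 90.85 open 0.221 g 30.0 t 56.5 j6 -15.2
```

step_arm(
  steps=[
    [-0.003,-0.03,0,0,0,0.09,1],
    [-0.005,-0.062,0,0,0,0.185,1],
    [-0.005,-0.062,0,0,0,0.185,1],
    [-0.005,-0.062,0,0,0,0.185,1],
  ],
)

```text
time_s: 56.78
position: [0.495, -0.0194, 0.1192]
tcp_rot: [[0.124, 0.992, -0.001], [0.992, -0.124, -0.001], [-0.001, -0.001, -1.0]]
force: [-1.6, -3.9, 0.8]
opening: 0.219
grasp_force: 30.0
```

```bash
python3 to.py .4941 -.0194 .119 82.5
```

```text
shift [-0.    -0.003  0.001] turn 0.009
pos [ 0.495  -0.0194  0.1192] F [-1.6 -3.9  0.8] M [-0.686  0.295  0.126] yaw 82.89 open 0.219 g 30.0 t 56.8 j6 -7.9
```

step_arm(
  steps=[
    [0,-0.003,0,0,0,0,1],
    [0,-0.003,0,0,0,0,1],
    [0,-0.003,0,0,0,0,-1],
    [0,-0.003,0,0,0,0,-1],
    [0,-0.003,0,0,0,0,-1],
    [0,-0.003,0,0,0,0,-1],
    [0,-0.003,-0.1,0,0,0,-1],
    [0,-0.003,-0.25,0,0,0,-1],
  ],
)

```text
time_s: 57.45
position: [0.4923, -0.0176, 0.1884]
tcp_rot: [[0.126, 0.992, -0.009], [0.992, -0.126, 0.003], [0.002, -0.01, -1.0]]
force: [1.6, -1.1, -0.4]
opening: 0.592
grasp_force: 0.0
```

step_arm(
  steps=[
    [0,0,-0.15,0,0,0,-1],
    [-0.2,0,-0.3,0,0,0,-1],
    [-0.4,0,-0.3,0,0,0,-1],
    [-0.6,0,-0.3,0,0,0,-1],
    [-0.7,0,-0.3,0,0,0,-1],
    [-0.7,0,-0.3,0,0,0,-1],
    [-0.7,0,-0.3,0,0,0,-1],
    [-0.7,0,-0.3,0,0,0,-1],
  ],
)

```text
time_s: 58.12
position: [0.4686, -0.2304, 0.281]
tcp_rot: [[0.13, 0.991, 0.002], [0.991, -0.13, -0.002], [-0.001, 0.002, -1.0]]
force: [-0.2, 0.0, 0.0]
opening: 0.992
grasp_force: 0.0
```

```bash
python3 st.py; python3 g2.py|head -1; python3 - <<'E'
from h import *
c=cam('top'); d=cam('scene')
g=cv2.cvtColor(c['image'],cv2.COLOR_RGB2GRAY); u,v=proj(c,(.4941,-.0194,.084)); u0,v0=int(u)-25,int(v)-25
sub=g[v0:v0+51,u0:u0+51]; l=cv2.connectedComponents((sub<58).astype(np.uint8))[1]; i=l[25,20] or l[28,25]
cs,_=cv2.findContours((l==i).astype(np.uint8),0,1); (x,y),r=cv2.minEnclosingCircle(cs[0]); print('disc',x+u0,y+v0,r,onz(c,x+u0,y+v0,.084),'exp',u,v)
h=cv2.cvtColor(c['image'],cv2.COLOR_RGB2HSV); m=((h[...,1]<40)&(h[...,2]>95)).astype(np.uint8)
for p in ((.539,.3476,.042+.004),(.4115,.3561,.046)):
    a,b=map(int,proj(c,p)); s=m[b-14:b+15,a-14:a+15]; ys,xs=np.nonzero(s); print('tray ring',p,len(xs),onz(c,xs.mean()+a-14,ys.mean()+b-14,.046))
E
```

```text
pos [ 0.4686 -0.2304  0.281 ] F [-0.2  0.   0. ] M [-0.121  0.094  0.046] yaw 82.52 open 0.992 g 0.0 t 58.1 j6 -31.0
[(np.float64(79.0), 'up'), (np.float64(97.5), 'down'), (np.float64(114.0), 'up'), (np.float64(122.5), 'down'), (np.float64(123.0), 'up'), (np.float64(131.0), 'down'), (np.float64(133.5), 'up'), (np.float64(139.0), 'down'), (np.float64(145.0), 'up'), (np.float64(150.0), 'down'), (np.float64(153.5), 'up'), (np.float64(160.0), 'down'), (np.float64(164.0), 'up')]
disc 240.69565200805664 212.04347801208496 15.219043731689453 [ 0.49214329 -0.01906853  0.084     ] exp 240.79697590901537 211.407010275825
tray ring (0.539, 0.3476, 0.046) 155 [0.53945655 0.35079487 0.046     ]
tray ring (0.4115, 0.3561, 0.046) 329 [0.41092902 0.35512119 0.046     ]
```

The cover is central to about 2 mm, the gauge is home, and both wheels stand in the tray. Handing in.

```bash
python3 -c "
from rig import *
print(hand_in())"
```

```text
the job is handed in; nothing more can be done
None
```

Job handed in: only fw_small and fw_big were on the bench; each was tested in that order (79° anticlockwise with the gauge home, then held at about 31 mm by camera estimate) and stands in the green tray, with the stand empty, the gauge home and the cover back over the spindle to within about 2 mm.

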